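Feed the order tins and pour the rinsed beads

ROBOT

A 6-joint arm with a two-finger parallel gripper is mounted at the origin on the work surface. World frame = base frame: x ahead of the robot, y to its left, z up, the work surface at z = 0. Lengths are in m, angles in rad, forces in N, time in s.
With the tool pointing down it reaches from about 0.275 to 1 m from the base axis. Payload 8.4 kg.
Tool frame: the origin (TCP) lies on the centre line of the jaws, within the pads' length; the fingertips stand 8 mm ahead of it and the grasp point (between the pads) lies 11 mm behind it; z points along the fingers, y is the line along which they close (so a half turn about z gives the same grasp; the last joint's range is limited). The gripper opens to 85 mm and grips with 20 to 120 N. Pads are 22 mm wide; open, the fingers measure 114 mm over their backs; the gripper's body (76 mm by 85 mm) begins 54 mm behind the grasp point. The pads swing forward as they close: fully open they stand 13 mm farther back than shut.
Start: joints at [1.173, 0.353, 1.633, -0, 1.155, -0.002], TCP at [0.241, 0.577, 0.239] pointing down, gripper open.
Joint ranges: [-2.63, 2.63], [-0.92, 2.1], [0.06, 2.66], [-1.3, 4.44], [0, 2.69], [-3.02, 3.02]. Speed limits (rad/s): [2.22, 2.22, 2.79, 3.14, 3.14, 3.14].

INTERFACE

Orientations are given as a 3x3 rotation matrix whose columns are the frame's x, y, z axes.
In Python, from rig import manip gives the robot as it stands.
- The arm moves only by the tool servo_tool, never from a script. Its argument "steps" is a list of rows, each an object with "offset": the shift along the tool's x, y, z in m, a list of three; "delta_rot": the turn, a rotation vector about the tool's x, y, z in rad, a list of three. In form: [{"offset": [tx, ty, tz], "delta_rot": [wx, wy, wz]}, ...]. A call has 1 to 12 rows; each row shifts and turns the commanded pose from where the row before left it, along the tool's axes as they then stand; what a row does not reach is not made up. A row lasts 1/8 s, in which the tool goes at most 62.5 mm and 10.7 degrees, less where a joint would pass 70% of its speed; a pose out of reach is approached as far as the arm can. A call with a gripper value outside its range is refused whole. "grip" is the gripper's target within -1 to 1 (fully open at 1, half-way at 0, shut at -1), set as the call begins (left out, the last holds). The fingers move at their own pace and stop on an object; the grip force is fixed at half the most. Time passes only in rows, so rows that do not move let the fingers close. It gives the time, the measured TCP pose, the force, the opening and the grip force at its end, in the units of the state.
- manip.get_obs(): the state, without advancing time (a new reading comes with each control period).
- manip.snapshot(name): name is "side" or "top" or "wrist"; returns the picture (400x640x3 uint8, red, green, blue); there is no depth.
- manip.camera_model(name): a dict with "fx", "fy", "cx", "cy" (pixels), "world_to_cam" (4x4, takes a point from world to camera coordinates). Camera axes: x right, y up, looking along -z (the intrinsics and any distortion apply to the point x, -y, -z); pixel columns grow to the right and rows downward; lengths in m; the calibration is good to about 2 mm. A picture is of the moment at which its call begins: read the wrist's pose just before it. camera_model takes no time and is no camera call; for the wrist camera it gives the pose at the moment of the call.
- manip.close_job(): hands the job in; it is judged then, once.
The state is a dict: "time": time; "joints": joint angles; "qvel": joint speeds; "effort": joint torques, N m; "tcp_pos": TCP position; "tcp_rot": TCP orientation; "force": force on the tool from outside, world axes, zero at the start; "torque": the same for the moment, N m; "grip_width": opening from 0.0 (shut) to 1.0 (fully open); "grasp_force": force on a finger pad.
Only numpy, scipy, OpenCV 4.12 (cv2) and the standard library are available. Lean on these libraries where they do the work, as an engineer would, in place of code of your own. Each camera call takes 0.05 s, during which the arm holds its last target. There are 200 camera calls.

TASK

Set up for packing: put the empty aluminium tins, open side up, into the sloped feed lane one after another so that each slides down and they queue up against the red stop. Then lift the wire rinse basket off the drip tray by its black grip bar with the silver beads still in it, and tip it so that all the beads roll out over its spout into the front tin, the one against the stop. Set the emptied basket back upright in the drip tray; leave the other things on the bench undisturbed.

Things in the scene. Friction and masses are not known exactly. Their poses are not given: they have to be found in the camera images.
- lane_bed: Feed lane bed: slick white sheet 300 mm long, fixed on a stand, falling at 0.36 rad towards the robot end, where a red stop 16 mm high crosses it; tins slide down by themselves. Origin: on the bed surface, mid-lane, at the stop's inner face, 30 mm above the bench. x up the lane along the bed, y across, z square to the bed. Rails 8 mm above the bed, faces 32 (inner) and 36 mm from mid-lane.
- lane_front (a point): Where the centre (half-way up) of the front tin comes to rest against the stop: x 30 mm, z 16 mm in the bed's frame.
- lane_load (a point): A good place for the centre of a tin that is being put in at the upper end of the lane: x 235 mm, z 16 mm in the bed's frame, between the rails; open above. Four queued tins reach up to x 240 mm, so the last one slides about 25 mm.
- tin1_center (a point): Empty round open aluminium tin, outer diameter 60 mm, 32 mm high, wall 2.5 mm, floor 2.5 mm, 45 g (three or four are present). It starts open side up on the dark cutting mat, whose top is 3 mm above the bench. Point: the tin's centre, half-way up (16 mm above its underside); z along its axis towards the open side.
- tin2_center (a point): Empty round open aluminium tin, outer diameter 60 mm, 32 mm high, wall 2.5 mm, floor 2.5 mm, 45 g (three or four are present). It starts open side up on the dark cutting mat, whose top is 3 mm above the bench. Point: the tin's centre, half-way up (16 mm above its underside); z along its axis towards the open side.
- tin3_center (a point): Empty round open aluminium tin, outer diameter 60 mm, 32 mm high, wall 2.5 mm, floor 2.5 mm, 45 g (three or four are present). It starts open side up on the dark cutting mat, whose top is 3 mm above the bench. Point: the tin's centre, half-way up (16 mm above its underside); z along its axis towards the open side.
- tin4_center (a point): Empty round open aluminium tin, outer diameter 60 mm, 32 mm high, wall 2.5 mm, floor 2.5 mm, 45 g (three or four are present). It starts open side up on the dark cutting mat, whose top is 3 mm above the bench. Point: the tin's centre, half-way up (16 mm above its underside); z along its axis towards the open side.
- basket_grip (a point): Middle of the rinse basket's black grip bar: flat-sided, 12 mm thick (x), 16 mm high, 68 mm long (y), on two uprights 32 mm either side. Basket axes: x to the spout, z up. Wire mesh basket, 0.2 to 0.33 kg, from 49 mm behind this point to the spout lip 62 mm ahead, 34 mm to either side; underside 105 mm, rim 59 mm and inner floor 99 mm below this point. Level, it holds the beads.
- basket_spout (a point): Middle of the lip of the basket's spout, 62 mm ahead (+x) and 84.6 mm below the grip bar's middle; 45 mm wide, sheet 3 mm thick; basket axes. Inside, the floor is level up to 50 mm behind the lip, then a ramp rises at 16 degrees to it between walls narrowing to the notch. Tipped spout-down beyond about 20 degrees the beads roll out; by 40 degrees none stays behind.
- drip_tray: Dark blue drip tray, fixed to the bench, 160 mm (x) by 130 mm (y), its rim 11 mm high and 4 mm thick, floor 4 mm thick. Origin: middle of its underside, on the bench. The basket starts standing in it, spout roughly along the tray's x, its grip bar 3 to 11 mm on the -x side of the tray's middle.
- bead1_center (a point): Polished silver bead, a ball 14 mm across, 15 g (three to five are present), lying on the basket's floor at the start. Point: its centre; its axes turn as it rolls.
- bead2_center (a point): Polished silver bead, a ball 14 mm across, 15 g (three to five are present), lying on the basket's floor at the start. Point: its centre; its axes turn as it rolls.
- bead3_center (a point): Polished silver bead, a ball 14 mm across, 15 g (three to five are present), lying on the basket's floor at the start. Point: its centre; its axes turn as it rolls.
- bead4_center (a point): Polished silver bead, a ball 14 mm across, 15 g (three to five are present), lying on the basket's floor at the start. Point: its centre; its axes turn as it rolls.
- bead5_center (a point): Polished silver bead, a ball 14 mm across, 15 g (three to five are present), lying on the basket's floor at the start. Point: its centre; its axes turn as it rolls.
- cone_tall: Bystander, not to be disturbed: black ring cone with a gold ring, 42 mm across the foot, 120 mm high, loose. Origin: centre of its underside.
- cone_short: Bystander: black ring cone with a silver ring, 36 mm across the foot, 95 mm high, loose. Origin: centre of its underside.
- wax_thick: Bystander: dark blue wax ring blank, 30 x 30 x 14 mm, loose, lying among the tins on the cutting mat. Origin: centre of its underside.
- wax_thin: Bystander: dark blue wax ring blank, 30 x 30 x 9 mm, loose. Origin: centre of its underside.
- file: Bystander: needle file with a wooden handle, 180 mm long (x, handle to -x), 15 mm thick, loose. Origin: middle of its underside.
Mind the look-alikes: they are no part of the job. Leave any orange look-alike of the part that bears tin2_center alone.

How it is judged:
On the way, in this order (a step that is already met when the one before it is completed fails the run):
1. every tin stands open side up in the lane, queued down against the stop (angle between each of tin1_center, tin2_center, tin3_center, tin4_center's own z axis and vertical below 0.6 rad and y of tin1_center in the frame of lane_bed between -0.008 and 0.008 m and z of tin1_center in the frame of lane_bed between 0.011 and 0.022 m and x of tin1_center in the frame of lane_bed between 0.02 and 0.29 m and (x of tin1_center in the frame of lane_bed below 0.036 m or (distance between tin1_center and tin2_center between 0.056 and 0.068 m and x of tin2_center in the frame of lane_bed below 0.27 m) or (distance between tin1_center and tin3_center between 0.056 and 0.068 m and x of tin3_center in the frame of lane_bed below 0.27 m) or (distance between tin1_center and tin4_center between 0.056 and 0.068 m and x of tin4_center in the frame of lane_bed below 0.27 m)) and y of tin2_center in the frame of lane_bed between -0.008 and 0.008 m and z of tin2_center in the frame of lane_bed between 0.011 and 0.022 m and x of tin2_center in the frame of lane_bed between 0.02 and 0.29 m and (x of tin2_center in the frame of lane_bed below 0.036 m or (distance between tin2_center and tin1_center between 0.056 and 0.068 m and x of tin1_center in the frame of lane_bed below 0.27 m) or (distance between tin2_center and tin3_center between 0.056 and 0.068 m and x of tin3_center in the frame of lane_bed below 0.27 m) or (distance between tin2_center and tin4_center between 0.056 and 0.068 m and x of tin4_center in the frame of lane_bed below 0.27 m)) and y of tin3_center in the frame of lane_bed between -0.008 and 0.008 m and z of tin3_center in the frame of lane_bed between 0.011 and 0.022 m and x of tin3_center in the frame of lane_bed between 0.02 and 0.29 m and (x of tin3_center in the frame of lane_bed below 0.036 m or (distance between tin3_center and tin1_center between 0.056 and 0.068 m and x of tin1_center in the frame of lane_bed below 0.27 m) or (distance between tin3_center and tin2_center between 0.056 and 0.068 m and x of tin2_center in the frame of lane_bed below 0.27 m) or (distance between tin3_center and tin4_center between 0.056 and 0.068 m and x of tin4_center in the frame of lane_bed below 0.27 m)) and y of tin4_center in the frame of lane_bed between -0.008 and 0.008 m and z of tin4_center in the frame of lane_bed between 0.011 and 0.022 m and x of tin4_center in the frame of lane_bed between 0.02 and 0.29 m and (x of tin4_center in the frame of lane_bed below 0.036 m or (distance between tin4_center and tin1_center between 0.056 and 0.068 m and x of tin1_center in the frame of lane_bed below 0.27 m) or (distance between tin4_center and tin2_center between 0.056 and 0.068 m and x of tin2_center in the frame of lane_bed below 0.27 m) or (distance between tin4_center and tin3_center between 0.056 and 0.068 m and x of tin3_center in the frame of lane_bed below 0.27 m)) and x of any of tin1_center, tin2_center, tin3_center, tin4_center in the frame of lane_bed below 0.036 m), for 0.3 s.
2. the basket is lifted off the drip tray with all the beads in it (z of basket_grip in the frame of drip_tray above 0.14 m and distance between each of bead1_center, bead2_center, bead3_center, bead4_center, bead5_center and basket_grip below 0.118 m), for 0.1 s.
3. the basket is tipped, spout down, over the front tin (horizontal distance between basket_spout and lane_front below 0.05 m and angle between basket_grip's own x axis and vertical above 1.871 rad), for 0.2 s.
At the end, for the whole second after the job is handed in: All tins stand open side up on the bed, mid-lane within 8 mm, one against the stop (centre under 36 mm from it), the rest touching behind it (centres 56-68 mm apart). All beads lie in the front tin. Basket upright (0.06 rad) on the tray floor, bar within 45 mm of the middle (all of step 1 and x of bead1_center in the frame of lane_bed between 0.002 and 0.06 m and y of bead1_center in the frame of lane_bed between -0.029 and 0.029 m and z of bead1_center in the frame of lane_bed between 0.006 and 0.034 m and x of bead2_center in the frame of lane_bed between 0.002 and 0.06 m and y of bead2_center in the frame of lane_bed between -0.029 and 0.029 m and z of bead2_center in the frame of lane_bed between 0.006 and 0.034 m and x of bead3_center in the frame of lane_bed between 0.002 and 0.06 m and y of bead3_center in the frame of lane_bed between -0.029 and 0.029 m and z of bead3_center in the frame of lane_bed between 0.006 and 0.034 m and x of bead4_center in the frame of lane_bed between 0.002 and 0.06 m and y of bead4_center in the frame of lane_bed between -0.029 and 0.029 m and z of bead4_center in the frame of lane_bed between 0.006 and 0.034 m and x of bead5_center in the frame of lane_bed between 0.002 and 0.06 m and y of bead5_center in the frame of lane_bed between -0.029 and 0.029 m and z of bead5_center in the frame of lane_bed between 0.006 and 0.034 m and horizontal distance between basket_grip and drip_tray below 0.045 m and angle between basket_grip's own z axis and vertical below 0.06 rad and z of basket_grip in the frame of drip_tray between 0.1055 and 0.1125 m).
It fails at once if a bystander (cone, wax blank, file) is pushed more than 40 mm (distance of any of cone_tall, cone_short, wax_thick, wax_thin, file from where it was at the start of the episode above 0.04 m).
It fails at once if a ring cone is tipped over (angle between any of cone_tall, cone_short's own z axis and vertical above 0.6 rad).
Of tin1, tin2, tin3, tin4 only 3 to 4 are there at a start; the rules pass over those that are not, and their reading is None.
Of bead1, bead2, bead3, bead4, bead5 only 3 to 5 are there at a start; the rules pass over those that are not, and their reading is None.
At some moment in a run one of tin1, tin2, tin3, tin4 may be knocked a few centimetres aside while the robot is not near it.
It also fails if it takes over 208 s, if anything falls off the work surface, if the arm or the gripper's body presses on something with over 40 N, if the wrist force passes 120 N, or if a joint passes its speed limit or range.

## Working session

There is one attempt and no reset: what is moved stays moved. The work goes in short steps, Python scripts to look and compute and a tool call to move; the robot and the scene stay as the last step left them, time stands still between calls to the robot, and variables do not carry over. Pictures are saved under pics/ and viewed, at most 14 in all, crops included, and the job is handed in when it is done.

Besides the shell and the picture viewer there is one more tool, called after ">>>" by a JSON object that holds its "name" and its "arguments". servo_tool: Moves the arm, as the interface text tells. Its arguments: {"type":"object","properties":{"steps":{"type":"array"},"grip":{"type":"number"}},"required":["steps"]}

```bash
ls; mkdir -p pics; python3 - <<'E'
from rig import manip
import cv2,numpy as np
o=manip.get_obs();print(o)
for n in("top","side","wrist"):
    m=manip.camera_model(n);im=manip.snapshot(n);cv2.imwrite(f"pics/{n}0.png",im[:,:,::-1]);print(n,{k:np.round(v,3).tolist() if not isinstance(v,str) else v for k,v in m.items()})
E
```

```text
pics
{'time': 0.0, 'joints': array([ 1.17262235e+00,  3.53648813e-01,  1.63415304e+00,  1.82502255e-05,
        1.15517123e+00, -2.38792403e-03]), 'qvel': array([-2.36193296e-04, -8.83495246e-04,  1.01372727e-03,  1.44849709e-05,
       -1.01378781e-03, -2.68902135e-04]), 'effort': array([ 2.06804078e-03, -6.05237246e+01, -3.42077780e+01,  4.07385814e-04,
        9.13798925e-03, -2.49774388e-05]), 'tcp_pos': array([0.24076546, 0.5762586 , 0.23855316]), 'tcp_rot': array([[-9.22690947e-01,  3.85540027e-01, -5.50631955e-04],
       [ 3.85540420e-01,  9.22690079e-01, -1.26596465e-03],
       [ 1.99825967e-05, -1.38038500e-03, -9.99999047e-01]]), 'force': array([ 0.22102772, -0.63945968, -0.17395074]), 'torque': array([ 0.00808027, -0.02523387, -0.01777771]), 'grasp_force': 0.0, 'grip_width': 0.9992815288763638}
top {'fx': 468.545, 'fy': 468.545, 'cx': 309.033, 'cy': 202.379, 'world_to_cam': [[-0.019, -1.0, -0.015, 0.001], [0.984, -0.022, 0.175, -0.583], [-0.176, -0.012, 0.984, -1.294], [0.0, 0.0, 0.0, 1.0]]}
side {'fx': 447.767, 'fy': 447.767, 'cx': 315.454, 'cy': 197.207, 'world_to_cam': [[0.959, -0.284, -0.002, -0.589], [0.191, 0.642, 0.742, -0.179], [-0.21, -0.712, 0.67, -1.101], [0.0, 0.0, 0.0, 1.0]]}
wrist {'fx': 293.275, 'fy': 293.275, 'cx': 320.018, 'cy': 200.368, 'world_to_cam': [[0.387, 0.922, 0.001, -0.625], [-0.875, 0.367, -0.316, 0.04], [-0.292, 0.122, 0.949, -0.38], [0.0, 0.0, 0.0, 1.0]]}
```

View pics/top0.png

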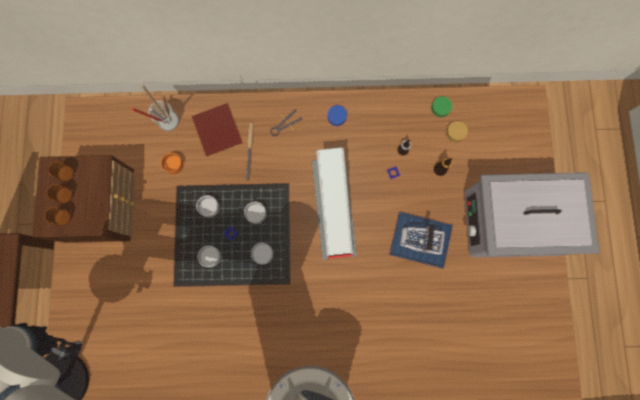

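View pics/side0.png

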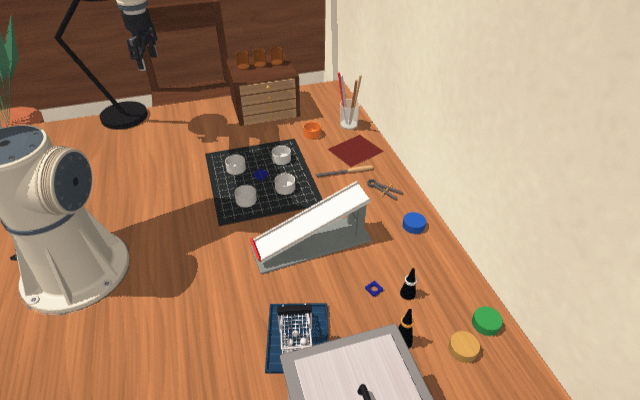

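The top view shows four silver tins at about (207,206), (255,212), (209,257) and (262,253). The wax blank is between them at (231,233). The orange look-alike at (173,163) is off the mat, so I'll leave it. The lane runs from (330,150) to its red stop at (340,257), and the tray and basket are at (421,240). I'll confirm these in one enlarged crop.

```bash
cat > h.py <<'E'
from rig import manip
import cv2,numpy as np
def ray(m,u,v):
    W=m["world_to_cam"];R=W[:3,:3];c=-R.T@W[:3,3]
    d=R.T@np.array([(u-m["cx"])/m["fx"],-(v-m["cy"])/m["fy"],-1.]);return c,d
def onz(m,u,v,z):
    c,d=ray(m,u,v);return c+d*(z-c[2])/d[2]
def px(m,p):
    q=m["world_to_cam"]@np.append(p,1);return m["cx"]+m["fx"]*q[0]/-q[2],m["cy"]-m["fy"]*q[1]/-q[2]
E
python3 - <<'E'
from h import *
print({k for k in manip.camera_model("top")}, manip.camera_model("top").get("distortion"))
im=cv2.imread("pics/top0.png");s=cv2.imread("pics/side0.png")
a=cv2.resize(im[178:292,170:300],None,fx=3,fy=3,interpolation=3)
b=cv2.resize(im[205:275,385:465],None,fx=4.9,fy=4.9,interpolation=3)
h=min(a.shape[0],b.shape[0]);c=np.hstack([a[:h],b[:h]])
d=cv2.resize(s[180:380,235:340],None,fx=2.4,fy=2.4,interpolation=3)
cv2.imwrite("pics/c1.png",c[:, :800])
m=manip.camera_model("top")
hsv=cv2.cvtColor(im,cv2.COLOR_BGR2HSV)
red=(((hsv[...,0]<6)|(hsv[...,0]>174))&(hsv[...,1]>170)&(hsv[...,2]>120)).astype(np.uint8)
n,l,st,ce=cv2.connectedComponentsWithStats(red)
for i in range(1,n):
    if st[i,4]>15: print("red",st[i],ce[i])
wh=((hsv[...,1]<45)&(hsv[...,2]>150)).astype(np.uint8)
wh[:,:180]=0;wh[:140]=0;wh[290:]=0;wh[:,380:]=0
n,l,st,ce=cv2.connectedComponentsWithStats(wh)
for i in range(1,n):
    if st[i,4]>60:
        print("w",st[i],ce[i])
        cn=max(cv2.findContours((l==i).astype(np.uint8),0,2)[0],key=len)
        print(cv2.minAreaRect(cn), cv2.boxPoints(cv2.minAreaRect(cn)).round(1).tolist(), cv2.minEnclosingCircle(cn))
bl=((hsv[...,0]>98)&(hsv[...,0]<118)&(hsv[...,1]>100)).astype(np.uint8);bl[:,:380]=0;bl[:,460:]=0;bl[:200]=0
cn=np.vstack([c for c in cv2.findContours(bl,0,2)[0] if len(c)>10]);r=cv2.minAreaRect(cn);print("tray",r,[onz(m,*p,.011).round(3).tolist() for p in cv2.boxPoints(r)],onz(m,*r[0],.011))
E
```

```text
{'fy', 'cx', 'world_to_cam', 'cy', 'fx'} None
w [ 317  148   36  108 2855] [334.1849387  200.59474606]
((333.9915771484375, 201.15292358398438), (106.42447662353516, 27.591529846191406), 85.03025817871094) [[315.6000061035156, 149.3000030517578], [343.1000061035156, 146.89999389648438], [352.29998779296875, 253.0], [324.8999938964844, 255.39999389648438]] ((335.0, 201.5), 54.23339080810547)
w [201 196  16  18 191] [209.13089005 203.82198953]
((209.57691955566406, 203.8845977783203), (16.36365509033203, 13.590154647827148), 33.6900634765625) [[199.0, 205.0], [206.5, 193.6999969482422], [220.1999969482422, 202.8000030517578], [212.60000610351562, 214.10000610351562]] ((208.5, 204.5), 9.192488670349121)
w [248 203  17  10 127] [256.18110236 207.99212598]
((256.0, 207.5), (9.0, 16.0), 90.0) [[248.0, 203.0], [264.0, 203.0], [264.0, 212.0], [248.0, 212.0]] ((256.0, 209.5), 8.139510154724121)Traceback (most recent call last):
  File "<stdin>", line 24, in <module>
    return _nx.concatenate(arrs, 0, dtype=dtype, casting=casting)
           ~~~~~~~~~~~~~~~^^^^^^^^^^^^^^^^^^^^^^^^^^^^^^^^^^^^^^^
ValueError: need at least one array to concatenate
```

View pics/c1.png

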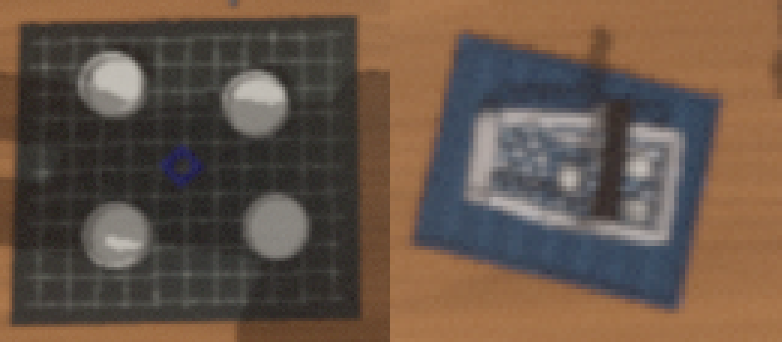

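The crop confirms four silver tins on the mat and the orange one elsewhere. The basket's spout (its narrow end) points left in the image, which is +y, and three beads are visible.

```bash
python3 - <<'E'
from h import *
im=cv2.imread("pics/top0.png");m=manip.camera_model("top")
hsv=cv2.cvtColor(im,cv2.COLOR_BGR2HSV)
k=cv2.getStructuringElement(2,(7,7))
t=((hsv[...,1]<60)&(hsv[...,2]>85)).astype(np.uint8);t[:184]=0;t[288:]=0;t[:,:176]=0;t[:,290:]=0
t=cv2.morphologyEx(t,cv2.MORPH_OPEN,k)
for c in cv2.findContours(t,0,2)[0]:
    (x,y),r=cv2.minEnclosingCircle(c);e=cv2.minAreaRect(c);print("tin",x,y,r,e[1],[onz(m,x,y,z).round(4).tolist() for z in(.019,.035)])
print("fix", hsv[265,425],hsv[220,395],hsv[257,339],hsv[256,339])
bl=((hsv[...,0]>95)&(hsv[...,0]<125)&(hsv[...,1]>60)).astype(np.uint8);bl[:,:380]=0;bl[:,460:]=0;bl[:205]=0;bl[275:]=0
cn=np.vstack([c for c in cv2.findContours(bl,0,2)[0] if len(c)>10]);r=cv2.minAreaRect(cn);print("tray",r,[onz(m,*p,.011).round(3).tolist() for p in cv2.boxPoints(r)],onz(m,*r[0],.011))
red=(((hsv[...,0]<8)|(hsv[...,0]>172))&(hsv[...,1]>150)&(hsv[...,2]>90)).astype(np.uint8);red[:,:310]=0;red[:,370:]=0;red[:240]=0
c=np.vstack(cv2.findContours(red,0,2)[0]);r=cv2.minAreaRect(c);print("red",r,onz(m,*r[0],.045),[onz(m,*p,.045).round(3).tolist() for p in cv2.boxPoints(r)])
# lane top edge
for p in ([317.5,149],[343.1,148]): print("lane top",onz(m,*p,.03+.3*np.sin(.36)+.008).round(4))
# bar
dk=((hsv[...,2]<60)).astype(np.uint8);dk[:,:424]=0;dk[:,438:]=0;dk[:222]=0;dk[254:]=0
c=max(cv2.findContours(dk,0,2)[0],key=cv2.contourArea);r=cv2.minAreaRect(c);print("bar",r,onz(m,*r[0],.109+.008),[onz(m,*p,.117).round(3).tolist() for p in cv2.boxPoints(r)])
for n,z,u in(("wax",.01,(231,233)),):print(n,onz(m,*u,z))
E
```

```text
tin 208.56195068359375 256.70355224609375 11.448960304260254 (21.0, 21.0) [[0.4358, 0.2828, 0.019], [0.4348, 0.2792, 0.035]]
tin 261.6141052246094 253.01007080078125 11.027270317077637 (21.21320343017578, 20.50609588623047) [[0.4434, 0.1292, 0.019], [0.4422, 0.1273, 0.035]]
tin 254.42105102539062 211.6842041015625 11.425521850585938 (22.0, 21.0) [[0.5648, 0.1501, 0.019], [0.5622, 0.1481, 0.035]]
tin 207.0 206.0 11.70479965209961 (21.0, 22.0) [[0.5848, 0.2902, 0.019], [0.582, 0.2865, 0.035]]
fix [ 13 138 151] [ 14 133 152] [  5 150 189] [  3 170 193]
tray ((420.8824157714844, 239.47061157226562), (53.8429069519043, 42.20119857788086), 14.03624439239502) [[0.435, -0.241, 0.011], [0.554, -0.277, 0.011], [0.513, -0.427, 0.011], [0.395, -0.389, 0.011]] [ 0.47375122 -0.33374708  0.011     ]
red ((339.4753723144531, 255.7657470703125), (2.250722885131836, 23.08299446105957), 83.9909896850586) [ 0.42927296 -0.09412313  0.045     ] [[0.43, -0.061, 0.045], [0.435, -0.126, 0.045], [0.429, -0.127, 0.045], [0.423, -0.062, 0.045]]
lane top [ 0.714  -0.0382  0.1437]
lane top [ 0.7152 -0.1079  0.1437]
bar ((429.0, 240.0), (16.0, 4.0), 90.0) [ 0.46201913 -0.33149239  0.117     ] [[0.484, -0.328, 0.117], [0.483, -0.338, 0.117], [0.441, -0.335, 0.117], [0.441, -0.325, 0.117]]
wax [0.5043626  0.22009057 0.01      ]
```

```bash
cat >> h.py <<'E'
from scipy.linalg import expm,logm
from scipy.spatial.transform import Rotation as Ro
YAW=.075;S,C=np.sin(.36),np.cos(.36)
O=np.array([.436,-.0935,.030])
def Rz(a): return Ro.from_euler("z",a).as_matrix()
LB=Rz(YAW)@np.array([[C,0,-S],[0,1,0],[S,0,C]])   # lane frame
def down(psi):  # tool y at yaw psi
    y=np.array([np.cos(psi),np.sin(psi),0]);z=np.array([0,0,-1.]);return np.c_[np.cross(y,z),y,z]
RD=down(YAW+np.pi/2)
RL=np.c_[-LB[:,0],LB[:,1],-LB[:,2]]
def lane(x,z): return O+LB@np.array([x,0,z])
def plan(p,R,label="",P=None,step=.05,rstep=.15,N=None):
    if P is None:
        o=manip.get_obs();P=(o["tcp_pos"],o["tcp_rot"])
    A=np.eye(4);A[:3,:3]=P[1];A[:3,3]=P[0];B=np.eye(4);B[:3,:3]=R;B[:3,3]=p
    T=np.linalg.inv(A)@B;w=Ro.from_matrix(T[:3,:3]).magnitude()
    if N is None: N=int(max(1,np.ceil(np.linalg.norm(T[:3,3])/step),np.ceil(w/rstep)))
    r=np.real(expm(np.real(logm(T))/N))
    print(label,N,"x offset",np.round(r[:3,3],4).tolist(),"rot",np.round(Ro.from_matrix(r[:3,:3]).as_rotvec(),3).tolist())
    return p,R
E
python3 - <<'E'
from h import *
W=manip.camera_model("wrist")["world_to_cam"];print(-W[:3,:3].T@W[:3,3])
print("front",lane(.03,.016),"load",lane(.235,.016))
P=plan(np.array([.443,.128,.13]),RD,"above")
P=plan(np.array([.443,.128,.023]),RD,"down",P)
P=plan(np.array([.443,.128,.27]),RD,"up",P)
u=lane(.235,.06)
P=plan(lane(.235,.08),RL,"over",P)
P=plan(lane(.235,.0215),RL,"put",P)
E
```

```text
[0.16623982 0.60802822 0.37338892]
front [ 0.45837743 -0.09181854  0.05554258] load [ 0.64969693 -0.07744261  0.12775879]
above 11 x offset [-0.0257, -0.0371, 0.0099] rot [-0.0, -0.0, -0.043]
down 3 x offset [0.0, 0.0, 0.0357] rot [0.0, 0.0, -0.0]
up 5 x offset [0.0, 0.0, -0.0494] rot [0.0, 0.0, -0.0]
over 6 x offset [-0.0258, -0.0367, 0.0179] rot [0.0, -0.06, -0.0]
put 2 x offset [-0.0, -0.0, 0.0293] rot [-0.0, 0.0, 0.0]
```

>>> {"name": "servo_tool", "arguments": {"grip": 1, "steps": [{"offset": [-0.0257,-0.0371,0.0099],"delta_rot": [0,0,-0.043]},{"offset": [-0.0257,-0.0371,0.0099],"delta_rot": [0,0,-0.043]},{"offset": [-0.0257,-0.0371,0.0099],"delta_rot": [0,0,-0.043]},{"offset": [-0.0257,-0.0371,0.0099],"delta_rot": [0,0,-0.043]},{"offset": [-0.0257,-0.0371,0.0099],"delta_rot": [0,0,-0.043]},{"offset": [-0.0257,-0.0371,0.0099],"delta_rot": [0,0,-0.043]},{"offset": [-0.0257,-0.0371,0.0099],"delta_rot": [0,0,-0.043]},{"offset": [-0.0257,-0.0371,0.0099],"delta_rot": [0,0,-0.043]},{"offset": [-0.0257,-0.0371,0.0099],"delta_rot": [0,0,-0.043]},{"offset": [-0.0257,-0.0371,0.0099],"delta_rot": [0,0,-0.043]},{"offset": [-0.0257,-0.0371,0.0099],"delta_rot": [0,0,-0.043]}]}}

```text
time: 1.52
tcp_pos: [0.4444, 0.1272, 0.1301]
tcp_rot: [[-0.997, -0.078, 0.0], [-0.078, 0.997, 0.0], [-0.0, 0.0, -1.0]]
force: [1.4, 1.3, 0.2]
grip_width: 1.002
grasp_force: 0.0
```

```bash
python3 - <<'E'
from h import *
m=manip.camera_model("wrist");im=manip.snapshot("wrist");cv2.imwrite("pics/w1.png",im[:,:,::-1])
print(px(m,[.443,.128,.035]),manip.get_obs()["tcp_pos"])
P=plan(np.array([.443,.128,.023]),RD,"down")
E
```

```text
(np.float64(320.5485739262432), np.float64(203.51082624590265)) [0.44686837 0.12428143 0.12934284]
down 3 x offset [0.0012, 0.0014, 0.0354] rot [-0.001, 0.0, 0.002]
```

View pics/w1.png

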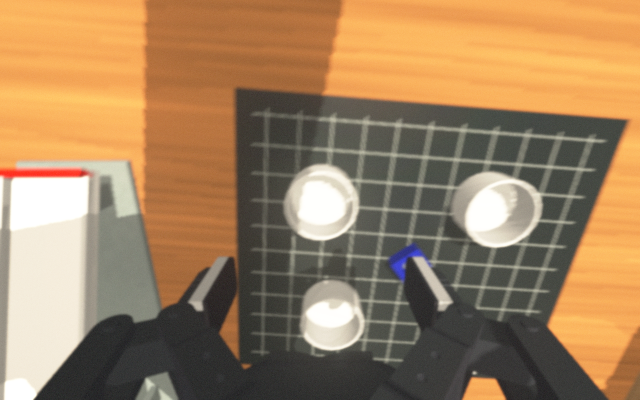

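The wrist view shows the nearest tin's rim at (321,203), and I predicted (320.5,203.5), so the calibration is good. The other tins are at (497,209) and (332,314), the wax blank is at (407,262), and the red stop is at upper left.

>>> {"name": "servo_tool", "arguments": {"steps": [{"offset": [0.0012,0.0014,0.0354],"delta_rot": [0,0,0]},{"offset": [0.0012,0.0014,0.0354],"delta_rot": [0,0,0]},{"offset": [0.0012,0.0014,0.0354],"delta_rot": [0,0,0]},{"offset": [0,0,0],"delta_rot": [0,0,0]}]}}

```text
time: 2.08
tcp_pos: [0.4379, 0.1319, 0.0224]
tcp_rot: [[-0.997, -0.077, -0.005], [-0.077, 0.997, -0.001], [0.005, -0.001, -1.0]]
force: [-0.1, -0.3, 0.9]
grip_width: 0.998
grasp_force: 0.0
```

```bash
python3 - <<'E'
from h import *
o=manip.get_obs();print(o["tcp_pos"],o["qvel"].round(3))
E
```

```text
[0.43786144 0.13194638 0.02236693] [-0.001 -0.055 -0.027 -0.     0.043 -0.004]
```

>>> {"name": "servo_tool", "arguments": {"steps": [{"offset": [-0.005,-0.0035,0],"delta_rot": [0,0,0]},{"offset": [0,0,0],"delta_rot": [0,0,0]}]}}

```text
time: 2.33
tcp_pos: [0.4469, 0.1296, 0.0256]
tcp_rot: [[-0.997, -0.077, 0.003], [-0.077, 0.997, 0.001], [-0.003, 0.001, -1.0]]
force: [0.6, -0.1, 0.7]
grip_width: 1.002
grasp_force: 0.0
```

>>> {"name": "servo_tool", "arguments": {"grip": -1, "steps": [{"offset": [0,0,0],"delta_rot": [0,0,0]},{"offset": [0,0,0],"delta_rot": [0,0,0]},{"offset": [0,0,0],"delta_rot": [0,0,0]},{"offset": [0,0,0],"delta_rot": [0,0,0]}]}}

```text
time: 2.82
tcp_pos: [0.4457, 0.1295, 0.0257]
tcp_rot: [[-0.997, -0.077, 0.001], [-0.077, 0.997, 0.0], [-0.001, 0.0, -1.0]]
force: [-3.6, -1.9, 20.3]
grip_width: 0.69
grasp_force: 59.8
```

```bash
python3 - <<'E'
from h import *
o=manip.get_obs();p=o["tcp_pos"];print(p)
P=plan(np.r_[p[:2],.25],RD,"up")
P=plan(lane(.235,.08),RL,"over",P)
P=plan(lane(.235,.0215),RL,"put",P)
E
```

```text
[0.44567342 0.1295209  0.02566382]
up 5 x offset [-0.0, 0.0, -0.0449] rot [0.0, 0.0, 0.0]
over 6 x offset [-0.0258, -0.0369, 0.0145] rot [0.0, -0.06, -0.0]
put 2 x offset [-0.0, -0.0, 0.0293] rot [-0.0, 0.0, 0.0]
```

>>> {"name": "servo_tool", "arguments": {"steps": [{"offset": [0,0,-0.045],"delta_rot": [0,0,0]},{"offset": [0,0,-0.045],"delta_rot": [0,0,0]},{"offset": [0,0,-0.045],"delta_rot": [0,0,0]},{"offset": [0,0,-0.045],"delta_rot": [0,0,0]},{"offset": [0,0,-0.045],"delta_rot": [0,0,0]},{"offset": [-0.0258,-0.0369,0.0145],"delta_rot": [0,-0.06,0]},{"offset": [-0.0258,-0.0369,0.0145],"delta_rot": [0,-0.06,0]},{"offset": [-0.0258,-0.0369,0.0145],"delta_rot": [0,-0.06,0]},{"offset": [-0.0258,-0.0369,0.0145],"delta_rot": [0,-0.06,0]},{"offset": [-0.0258,-0.0369,0.0145],"delta_rot": [0,-0.06,0]},{"offset": [-0.0258,-0.0369,0.0145],"delta_rot": [0,-0.06,0]}]}}

```text
time: 4.2
tcp_pos: [0.6274, -0.0799, 0.1867]
tcp_rot: [[-0.932, -0.077, 0.353], [-0.072, 0.997, 0.027], [-0.354, -0.0, -0.935]]
force: [0.5, 0.2, -0.5]
grip_width: 0.687
grasp_force: 65.7
```

>>> {"name": "servo_tool", "arguments": {"steps": [{"offset": [0,0,0],"delta_rot": [0,0,0]},{"offset": [0,0,0],"delta_rot": [0,0,0]},{"offset": [0,0,0],"delta_rot": [0,0,0]}]}}

```text
time: 4.58
tcp_pos: [0.6265, -0.0777, 0.187]
tcp_rot: [[-0.933, -0.078, 0.351], [-0.073, 0.997, 0.028], [-0.352, 0.0, -0.936]]
force: [-0.4, -0.4, -0.7]
grip_width: 0.685
grasp_force: 65.7
```

```bash
python3 - <<'E'
from h import *
o=manip.get_obs();p=o["tcp_pos"];print(p, LB.T@(p-O),o["grip_width"])
m=manip.camera_model("wrist");im=manip.snapshot("wrist");cv2.imwrite("pics/w2.png",im[:,:,::-1])
P=plan(lane(.235,.03),RL,"put")
for x in(0,.1,.2):
  for y in(.034,-.034): print(x,y,np.round(px(m,O+LB@np.array([x,y,.008])),1))
print(np.round(px(m,O+LB@np.array([0,0,.016])),1))
E
```

```text
[ 0.62648714 -0.07771866  0.1869906 ] [0.23418558 0.00146383 0.07959537] 0.6849598621736147
put 1 x offset [-0.0007, -0.0015, 0.0496] rot [0.001, -0.0, 0.003]
0 0.034 [ 384.8 -219.8]
0 -0.034 [ 249.1 -220.4]
0.1 0.034 [373.1  10.3]
0.1 -0.034 [261.5  10.1]
0.2 0.034 [365.  171.1]
0.2 -0.034 [270.1 171.1]
[ 316.9 -237.7]
```

View pics/w2.png

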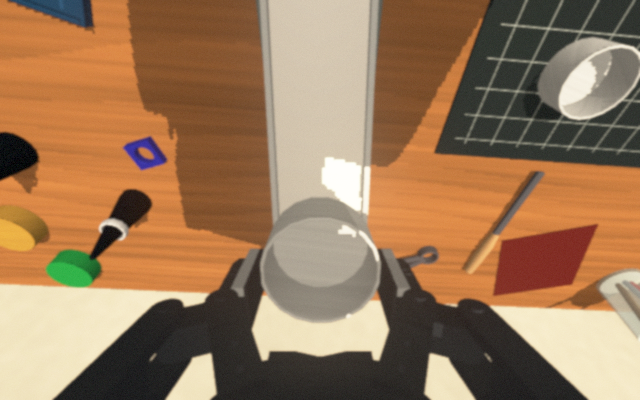

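The tin is held over the upper end of the lane. The rails at row 171 are at columns 272 and 368, against 270 and 365 predicted, so the lane is about 1.8 mm further to +y. The current lateral position is already right.

>>> {"name": "servo_tool", "arguments": {"steps": [{"offset": [0,0,0.028],"delta_rot": [0,0,0]},{"offset": [0,0,0.027],"delta_rot": [0,0,0]},{"offset": [0,0,0],"delta_rot": [0,0,0]},{"offset": [0,0,0],"delta_rot": [0,0,0]}]}}

```text
time: 5.12
tcp_pos: [0.6462, -0.0767, 0.1359]
tcp_rot: [[-0.933, -0.078, 0.351], [-0.073, 0.997, 0.027], [-0.352, -0.0, -0.936]]
force: [0.4, -0.1, 0.3]
grip_width: 0.685
grasp_force: 68.5
```

>>> {"name": "servo_tool", "arguments": {"grip": 1, "steps": [{"offset": [0,0,0],"delta_rot": [0,0,0]},{"offset": [0,0,0],"delta_rot": [0,0,0]},{"offset": [0,0,0],"delta_rot": [0,0,0]},{"offset": [0,0,0],"delta_rot": [0,0,0]},{"offset": [0,0,-0.03],"delta_rot": [0,0,0]},{"offset": [0,0,-0.04],"delta_rot": [0,0,0]},{"offset": [0,0,-0.04],"delta_rot": [0,0,0]},{"offset": [0,0,0],"delta_rot": [0,0,0]},{"offset": [0,0,0],"delta_rot": [0,0,0]},{"offset": [0,0,0],"delta_rot": [0,0,0]}]}}

```text
time: 6.38
tcp_pos: [0.6071, -0.08, 0.2366]
tcp_rot: [[-0.934, -0.077, 0.349], [-0.072, 0.997, 0.028], [-0.35, 0.001, -0.937]]
force: [1.0, 0.4, -0.4]
grip_width: 0.997
grasp_force: 0.0
```

```bash
sed -i 's/-.0935,.030/-.0918,.030/' h.py; python3 - <<'E'
from h import *
top=manip.snapshot("top");s=manip.snapshot("side")
cv2.imwrite("pics/t2.png",top[:,:,::-1]);cv2.imwrite("pics/s2.png",s[:,:,::-1])
cv2.imwrite("pics/c2.png",np.vstack([cv2.resize(top[130:300,170:470],None,fx=2.6,fy=2.0),cv2.resize(s[180:280,200:400],(780,250))])[:,:,::-1])
ms=manip.camera_model("side");print("front top px side",px(ms,lane(.03,.032)),px(ms,lane(0,.016)),px(manip.camera_model("top"),lane(.03,.032)))
m=manip.camera_model("top");im=top[:,:,::-1].copy()
hsv=cv2.cvtColor(im,cv2.COLOR_BGR2HSV);t=((hsv[...,1]<60)&(hsv[...,2]>85)).astype(np.uint8);t[:184]=0;t[288:]=0;t[:,:176]=0;t[:,290:]=0
t=cv2.morphologyEx(t,cv2.MORPH_OPEN,np.ones((7,7),np.uint8))
for c in cv2.findContours(t,0,2)[0]:
    (x,y),r=cv2.minEnclosingCircle(c);print(x,y,r,onz(m,x,y,.025))
E
```

```text
front top px side (np.float64(262.2054394787504), np.float64(237.60655536805103)) (np.float64(254.19122517388521), np.float64(247.13386509667168)) (np.float64(338.37539865109875), np.float64(246.72992062477815))
208.19967651367188 256.1070251464844 11.857089042663574 [0.43716962 0.28252925 0.025     ]
254.3095245361328 212.6904754638672 11.77582836151123 [0.56082934 0.14968292 0.025     ]
207.14515686035156 206.14515686035156 11.891152381896973 [0.58326681 0.28835198 0.025     ]
```

View pics/c2.png

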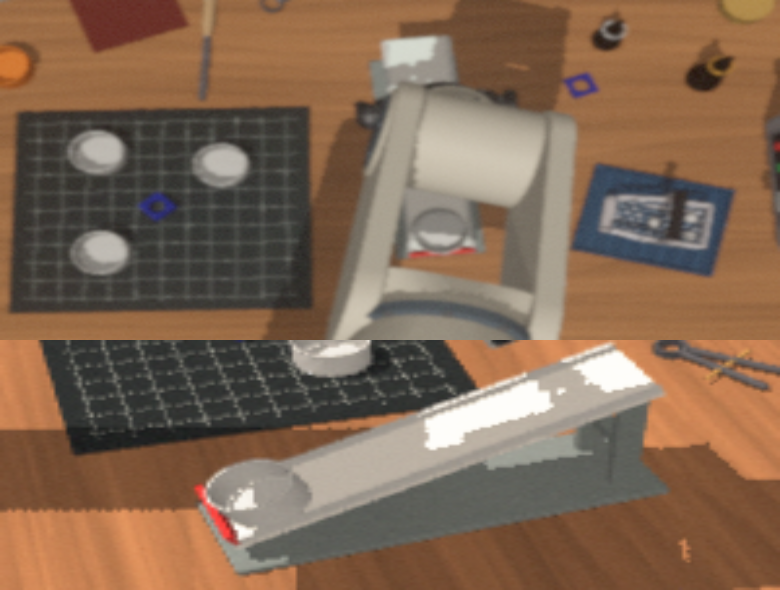

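The first tin rests against the red stop, and the other three are still where they were.

```bash
python3 - <<'E'
from h import *
t=np.array([.562,.149,.12])
P=plan(t,RD,"above");P=plan(np.r_[t[:2],.027],RD,"down",P)
P=plan(np.r_[t[:2],.22],RD,"up",P);plan(lane(.235,.08),RL,"over",P)
E
```

```text
above 6 x offset [0.0086, 0.0386, 0.0182] rot [0.0, 0.06, 0.0]
down 2 x offset [0.0, 0.0, 0.0465] rot [0.0, 0.0, -0.0]
up 4 x offset [0.0, 0.0, -0.0482] rot [0.0, 0.0, -0.0]
over 5 x offset [-0.0086, -0.0461, 0.0078] rot [0.0, -0.072, -0.0]
```

>>> {"name": "servo_tool", "arguments": {"steps": [{"offset": [0.0086,0.0386,0.0182],"delta_rot": [0,0.06,0]},{"offset": [0.0086,0.0386,0.0182],"delta_rot": [0,0.06,0]},{"offset": [0.0086,0.0386,0.0182],"delta_rot": [0,0.06,0]},{"offset": [0.0086,0.0386,0.0182],"delta_rot": [0,0.06,0]},{"offset": [0.0086,0.0386,0.0182],"delta_rot": [0,0.06,0]},{"offset": [0.0086,0.0386,0.0182],"delta_rot": [0,0.06,0]},{"offset": [0,0,0],"delta_rot": [0,0,0]},{"offset": [0,0,0],"delta_rot": [0,0,0]},{"offset": [0,0,0],"delta_rot": [0,0,0]}]}}

```text
time: 7.6
tcp_pos: [0.5626, 0.1477, 0.1215]
tcp_rot: [[-0.997, -0.076, 0.001], [-0.076, 0.997, -0.0], [-0.001, -0.0, -1.0]]
force: [-0.7, -0.3, -0.4]
grip_width: 0.998
grasp_force: 0.0
```

```bash
python3 - <<'E'
from h import *
t=np.array([.562,.149,.027])
o=manip.get_obs();print(o["tcp_pos"],o["qvel"].round(2))
m=manip.camera_model("wrist");im=manip.snapshot("wrist")
g=cv2.cvtColor(im,cv2.COLOR_RGB2HSV);k=((g[...,1]<60)&(g[...,2]>100)).astype(np.uint8)
print(px(m,[.562,.149,.035]))
k=cv2.morphologyEx(k,cv2.MORPH_OPEN,np.ones((9,9),np.uint8))
for c in cv2.findContours(k,0,2)[0]:
    (x,y),r=cv2.minEnclosingCircle(c);print(x,y,r,onz(m,x,y,.03).round(4))
plan(t,RD,"down")
E
```

```text
[0.56255023 0.14771381 0.12152888] [-0.   -0.01 -0.   -0.    0.    0.  ]
(np.float64(321.07880541316536), np.float64(207.95519514656985))
204.0 290.5 20.155742645263672 [0.6511 0.0494 0.03  ]
430.0 282.5 31.325010299682617 [0.6276 0.2521 0.03  ]
479.0 241.3333282470703 46.362205505371094 [0.584 0.286 0.03 ]
331.35552978515625 207.2061004638672 55.427120208740234 [0.5625 0.1575 0.03  ]
422.0 72.0 5.656954288482666 [0.4561 0.2128 0.03  ]
424.0 49.5 7.632268905639648 [0.4418 0.2115 0.03  ]
520.5 49.0 63.334529876708984 [0.4365 0.2782 0.03  ]
501.0 2.5 13.238302230834961 [0.4103 0.2572 0.03  ]
394.0 37.0 89.05064392089844 [0.4358 0.1895 0.03  ]
35.0 199.5 202.54701232910156 [ 0.5738 -0.0828  0.03  ]
down 2 x offset [0.0003, 0.0007, 0.0473] rot [0.0, 0.0, 0.001]
```

>>> {"name": "servo_tool", "arguments": {"steps": [{"offset": [0,0.0007,0.047],"delta_rot": [0,0,0]},{"offset": [0,0.0007,0.047],"delta_rot": [0,0,0]},{"offset": [0,0,0],"delta_rot": [0,0,0]},{"offset": [0,0,0],"delta_rot": [0,0,0]}]}}

```text
time: 8.15
tcp_pos: [0.5631, 0.1499, 0.0287]
tcp_rot: [[-0.997, -0.077, 0.002], [-0.077, 0.997, 0.0], [-0.002, 0.0, -1.0]]
force: [-0.2, 0.4, -0.4]
grip_width: 1.005
grasp_force: 0.0
```

>>> {"name": "servo_tool", "arguments": {"grip": -1, "steps": [{"offset": [0,0,0],"delta_rot": [0,0,0]},{"offset": [0,0,0],"delta_rot": [0,0,0]},{"offset": [0,0,0],"delta_rot": [0,0,0]},{"offset": [0,0,0],"delta_rot": [0,0,0]}]}}

```text
time: 8.65
tcp_pos: [0.5635, 0.1503, 0.03]
tcp_rot: [[-0.997, -0.077, 0.003], [-0.077, 0.997, 0.001], [-0.003, 0.0, -1.0]]
force: [-3.2, -1.7, 17.1]
grip_width: 0.687
grasp_force: 60.3
```

>>> {"name": "servo_tool", "arguments": {"steps": [{"offset": [0,0,-0.048],"delta_rot": [0,0,0]},{"offset": [0,0,-0.048],"delta_rot": [0,0,0]},{"offset": [0,0,-0.048],"delta_rot": [0,0,0]},{"offset": [0,0,-0.048],"delta_rot": [0,0,0]},{"offset": [-0.0086,-0.0461,0.0078],"delta_rot": [0,-0.072,0]},{"offset": [-0.0086,-0.0461,0.0078],"delta_rot": [0,-0.072,0]},{"offset": [-0.0086,-0.0461,0.0078],"delta_rot": [0,-0.072,0]},{"offset": [-0.0086,-0.0461,0.0078],"delta_rot": [0,-0.072,0]},{"offset": [-0.0086,-0.0461,0.0078],"delta_rot": [0,-0.072,0]},{"offset": [0,0,0],"delta_rot": [0,0,0]},{"offset": [0,0,0],"delta_rot": [0,0,0]},{"offset": [0,0,0],"delta_rot": [0,0,0]}]}}

```text
time: 10.15
tcp_pos: [0.6279, -0.075, 0.1876]
tcp_rot: [[-0.933, -0.078, 0.352], [-0.073, 0.997, 0.028], [-0.353, -0.0, -0.936]]
force: [1.0, -0.6, -0.5]
grip_width: 0.683
grasp_force: 64.8
```

```bash
python3 - <<'E'
from h import *
o=manip.get_obs();print(o["tcp_pos"],LB.T@(o["tcp_pos"]-O),o["grip_width"],o["qvel"].round(2))
plan(lane(.235,.026),RL,"put")
E
```

```text
[ 0.62789846 -0.07498441  0.18759054] [0.23578658 0.00238943 0.07963379] 0.6825309972929544 [ 0.  0. -0.  0. -0. -0.]
put 2 x offset [0.0004, -0.0012, 0.0268] rot [0.001, 0.0, 0.002]
```

>>> {"name": "servo_tool", "arguments": {"steps": [{"offset": [0,-0.0012,0.026],"delta_rot": [0,0,0]},{"offset": [0,-0.0012,0.0255],"delta_rot": [0,0,0]},{"offset": [0,0,0],"delta_rot": [0,0,0]},{"offset": [0,0,0],"delta_rot": [0,0,0]}]}}

```text
time: 10.65
tcp_pos: [0.6461, -0.0763, 0.1393]
tcp_rot: [[-0.933, -0.078, 0.351], [-0.073, 0.997, 0.028], [-0.352, 0.0, -0.936]]
force: [-0.5, -0.6, -0.6]
grip_width: 0.686
grasp_force: 77.1
```

>>> {"name": "servo_tool", "arguments": {"grip": 1, "steps": [{"offset": [0,0,0],"delta_rot": [0,0,0]},{"offset": [0,0,0],"delta_rot": [0,0,0]},{"offset": [0,0,0],"delta_rot": [0,0,0]},{"offset": [0,0,0],"delta_rot": [0,0,0]},{"offset": [0,0,-0.03],"delta_rot": [0,0,0]},{"offset": [0,0,-0.04],"delta_rot": [0,0,0]},{"offset": [0,0,-0.04],"delta_rot": [0,0,0]},{"offset": [0,0,0],"delta_rot": [0,0,0]},{"offset": [0,0,0],"delta_rot": [0,0,0]},{"offset": [0,0,0],"delta_rot": [0,0,0]}]}}

```text
time: 11.9
tcp_pos: [0.6069, -0.0799, 0.2402]
tcp_rot: [[-0.934, -0.077, 0.349], [-0.072, 0.997, 0.028], [-0.35, 0.001, -0.937]]
force: [-0.2, 0.5, -0.1]
grip_width: 1.008
grasp_force: 0.0
```

```bash
cat > tins.py <<'E'
from h import *
def tins():
    top=manip.snapshot("top");m=manip.camera_model("top");L=[]
    hsv=cv2.cvtColor(top,cv2.COLOR_RGB2HSV);t=((hsv[...,1]<60)&(hsv[...,2]>85)).astype(np.uint8);t[:184]=0;t[288:]=0;t[:,:176]=0;t[:,290:]=0
    t=cv2.morphologyEx(t,cv2.MORPH_OPEN,np.ones((7,7),np.uint8))
    for c in cv2.findContours(t,0,2)[0]:
        (x,y),r=cv2.minEnclosingCircle(c);print(round(x,1),round(y,1),round(r,1),onz(m,x,y,.025).round(4));L.append(onz(m,x,y,.025))
    return L,top
E
python3 - <<'E'
from tins import *
L,top=tins();s=manip.snapshot("side")
cv2.imwrite("pics/s3.png",cv2.resize(s[180:280,200:400],(600,300))[:,:,::-1])
t=np.array([.5825,.288,.12])
P=plan(t,RD,"above");P=plan(np.r_[t[:2],.027],RD,"down",P)
P=plan(np.r_[t[:2],.22],RD,"up",P);plan(lane(.235,.08),RL,"over",P)
E
```

```text
208.3 256.0 11.8 [0.4375 0.2823 0.025 ]
207.1 206.1 11.9 [0.5833 0.2884 0.025 ]
above 8 x offset [0.0026, 0.0461, 0.0149] rot [0.0, 0.045, 0.0]
down 2 x offset [0.0, 0.0, 0.0465] rot [0.0, 0.0, -0.0]
up 4 x offset [0.0, 0.0, -0.0482] rot [0.0, 0.0, -0.0]
over 8 x offset [-0.0015, -0.046, 0.0044] rot [0.0, -0.045, -0.0]
```

View pics/s3.png

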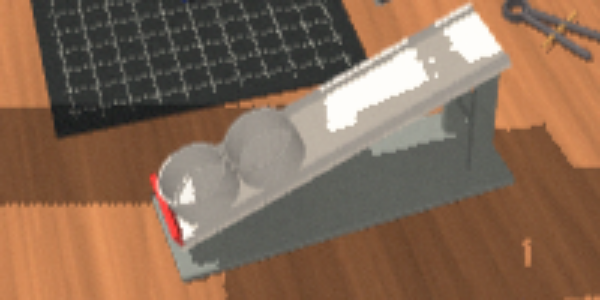

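Two tins are queued at crop pixels (200,185) and (263,150), touching and upright. Now the third.

>>> {"name": "servo_tool", "arguments": {"steps": [{"offset": [0.0026,0.0461,0.0149],"delta_rot": [0,0.045,0]},{"offset": [0.0026,0.0461,0.0149],"delta_rot": [0,0.045,0]},{"offset": [0.0026,0.0461,0.0149],"delta_rot": [0,0.045,0]},{"offset": [0.0026,0.0461,0.0149],"delta_rot": [0,0.045,0]},{"offset": [0.0026,0.0461,0.0149],"delta_rot": [0,0.045,0]},{"offset": [0.0026,0.0461,0.0149],"delta_rot": [0,0.045,0]},{"offset": [0.0026,0.0461,0.0149],"delta_rot": [0,0.045,0]},{"offset": [0.0026,0.0461,0.0149],"delta_rot": [0,0.045,0]},{"offset": [0,0,0],"delta_rot": [0,0,0]},{"offset": [0,0,0],"delta_rot": [0,0,0]},{"offset": [0,0,0],"delta_rot": [0,0,0]}]}}

```text
time: 13.38
tcp_pos: [0.5826, 0.2868, 0.1215]
tcp_rot: [[-0.997, -0.076, 0.0], [-0.076, 0.997, -0.0], [-0.0, -0.0, -1.0]]
force: [-0.4, -0.6, -0.3]
grip_width: 1.001
grasp_force: 0.0
```

```bash
python3 - <<'E'
from tins import *
plan(np.array([.5825,.288,.026]),RD,"down");tins()
E
```

```text
down 2 x offset [0.0, 0.0006, 0.0478] rot [-0.0, 0.0, 0.001]
198.5 235.5 56.2 [0.4973 0.3119 0.025 ]
```

>>> {"name": "servo_tool", "arguments": {"steps": [{"offset": [0,0.0006,0.048],"delta_rot": [0,0,0]},{"offset": [0,0.0006,0.048],"delta_rot": [0,0,0]},{"offset": [0,0,0],"delta_rot": [0,0,0]},{"offset": [0,0,0],"delta_rot": [0,0,0]}]}}

```text
time: 13.92
tcp_pos: [0.5834, 0.2891, 0.0271]
tcp_rot: [[-0.997, -0.076, 0.002], [-0.076, 0.997, 0.001], [-0.002, 0.001, -1.0]]
force: [0.4, 1.2, 0.4]
grip_width: 1.002
grasp_force: 0.0
```

>>> {"name": "servo_tool", "arguments": {"grip": -1, "steps": [{"offset": [0,0,0],"delta_rot": [0,0,0]},{"offset": [0,0,0],"delta_rot": [0,0,0]},{"offset": [0,0,0],"delta_rot": [0,0,0]},{"offset": [0,0,0],"delta_rot": [0,0,0]}]}}

```text
time: 14.42
tcp_pos: [0.5837, 0.2896, 0.0284]
tcp_rot: [[-0.997, -0.077, 0.003], [-0.077, 0.997, 0.001], [-0.003, 0.001, -1.0]]
force: [-3.0, -3.2, 13.6]
grip_width: 0.686
grasp_force: 61.2
```

>>> {"name": "servo_tool", "arguments": {"steps": [{"offset": [0,0,-0.048],"delta_rot": [0,0,0]},{"offset": [0,0,-0.048],"delta_rot": [0,0,0]},{"offset": [0,0,-0.048],"delta_rot": [0,0,0]},{"offset": [0,0,-0.048],"delta_rot": [0,0,0]},{"offset": [-0.0015,-0.046,0.0044],"delta_rot": [0,-0.045,0]},{"offset": [-0.0015,-0.046,0.0044],"delta_rot": [0,-0.045,0]},{"offset": [-0.0015,-0.046,0.0044],"delta_rot": [0,-0.045,0]},{"offset": [-0.0015,-0.046,0.0044],"delta_rot": [0,-0.045,0]},{"offset": [-0.0015,-0.046,0.0044],"delta_rot": [0,-0.045,0]},{"offset": [-0.0015,-0.046,0.0044],"delta_rot": [0,-0.045,0]},{"offset": [-0.0015,-0.046,0.0044],"delta_rot": [0,-0.045,0]},{"offset": [-0.0015,-0.046,0.0044],"delta_rot": [0,-0.045,0]}]}}

```text
time: 15.92
tcp_pos: [0.6283, -0.078, 0.1861]
tcp_rot: [[-0.932, -0.077, 0.355], [-0.073, 0.997, 0.027], [-0.356, -0.001, -0.935]]
force: [1.3, 0.2, -0.7]
grip_width: 0.684
grasp_force: 64.9
```

>>> {"name": "servo_tool", "arguments": {"steps": [{"offset": [0,0,0],"delta_rot": [0,0,0]},{"offset": [0,0,0],"delta_rot": [0,0,0]},{"offset": [0,0,0],"delta_rot": [0,0,0]}]}}

```text
time: 16.3
tcp_pos: [0.6282, -0.0754, 0.1853]
tcp_rot: [[-0.933, -0.078, 0.352], [-0.073, 0.997, 0.028], [-0.353, -0.0, -0.936]]
force: [0.4, -0.4, -0.4]
grip_width: 0.688
grasp_force: 64.9
```

```bash
python3 - <<'E'
from tins import *
o=manip.get_obs();print(o["tcp_pos"],LB.T@(o["tcp_pos"]-O),o["grip_width"],o["qvel"].round(2))
plan(lane(.235,.026),RL,"put");tins()
E
```

```text
[ 0.62822462 -0.0753909   0.18529449] [0.23525363 0.00195964 0.07738107] 0.6876425194918714 [ 0.01  0.    0.    0.   -0.   -0.  ]
put 2 x offset [0.0001, -0.001, 0.0257] rot [0.001, 0.0, 0.002]
208.0 256.3 12.0 [0.4367 0.2831 0.025 ]
```

>>> {"name": "servo_tool", "arguments": {"steps": [{"offset": [0,-0.001,0.0255],"delta_rot": [0,0,0]},{"offset": [0,-0.001,0.0255],"delta_rot": [0,0,0]},{"offset": [0,0,0],"delta_rot": [0,0,0]},{"offset": [0,0,0],"delta_rot": [0,0,0]}]}}

```text
time: 16.85
tcp_pos: [0.6461, -0.0764, 0.1374]
tcp_rot: [[-0.933, -0.078, 0.351], [-0.073, 0.997, 0.028], [-0.352, 0.0, -0.936]]
force: [-0.2, 1.2, -0.5]
grip_width: 0.687
grasp_force: 75.3
```

>>> {"name": "servo_tool", "arguments": {"grip": 1, "steps": [{"offset": [0,0,0],"delta_rot": [0,0,0]},{"offset": [0,0,0],"delta_rot": [0,0,0]},{"offset": [0,0,0],"delta_rot": [0,0,0]},{"offset": [0,0,0],"delta_rot": [0,0,0]},{"offset": [0,0,-0.03],"delta_rot": [0,0,0]},{"offset": [0,0,-0.04],"delta_rot": [0,0,0]},{"offset": [0,0,-0.04],"delta_rot": [0,0,0]},{"offset": [0,0,0],"delta_rot": [0,0,0]},{"offset": [0,0,0],"delta_rot": [0,0,0]},{"offset": [0,0,0],"delta_rot": [0,0,0]}]}}

```text
time: 18.1
tcp_pos: [0.6069, -0.0799, 0.2384]
tcp_rot: [[-0.934, -0.077, 0.349], [-0.072, 0.997, 0.028], [-0.35, 0.001, -0.937]]
force: [0.3, -0.8, -0.4]
grip_width: 1.001
grasp_force: 0.0
```

```bash
python3 - <<'E'
from tins import *
L,top=tins();s=manip.snapshot("side")
cv2.imwrite("pics/s4.png",s[:,:,::-1])
t=np.array([.436,.283,.12])
P=plan(t,RD,"above");P=plan(np.r_[t[:2],.027],RD,"down",P)
P=plan(np.r_[t[:2],.26],RD,"up",P);plan(lane(.235,.09),RL,"over",P)
E
```

```text
208.0 256.3 12.0 [0.4367 0.2831 0.025 ]
above 9 x offset [0.0183, 0.0416, 0.0098] rot [0.0, 0.04, 0.0]
down 2 x offset [0.0, 0.0, 0.0465] rot [0.0, 0.0, -0.0]
up 5 x offset [0.0, 0.0, -0.0466] rot [0.0, 0.0, -0.0]
over 9 x offset [-0.0165, -0.0415, 0.0098] rot [0.0, -0.04, -0.0]
```

>>> {"name": "servo_tool", "arguments": {"steps": [{"offset": [0.0183,0.0416,0.0098],"delta_rot": [0,0.04,0]},{"offset": [0.0183,0.0416,0.0098],"delta_rot": [0,0.04,0]},{"offset": [0.0183,0.0416,0.0098],"delta_rot": [0,0.04,0]},{"offset": [0.0183,0.0416,0.0098],"delta_rot": [0,0.04,0]},{"offset": [0.0183,0.0416,0.0098],"delta_rot": [0,0.04,0]},{"offset": [0.0183,0.0416,0.0098],"delta_rot": [0,0.04,0]},{"offset": [0.0183,0.0416,0.0098],"delta_rot": [0,0.04,0]},{"offset": [0.0183,0.0416,0.0098],"delta_rot": [0,0.04,0]},{"offset": [0.0183,0.0416,0.0098],"delta_rot": [0,0.04,0]},{"offset": [0,0,0],"delta_rot": [0,0,0]},{"offset": [0,0,0],"delta_rot": [0,0,0]},{"offset": [0,0,0],"delta_rot": [0,0,0]}]}}

```text
time: 19.7
tcp_pos: [0.4361, 0.2814, 0.1213]
tcp_rot: [[-0.997, -0.076, 0.0], [-0.076, 0.997, -0.0], [-0.0, -0.0, -1.0]]
force: [0.7, 0.4, -0.5]
grip_width: 0.998
grasp_force: 0.0
```

```bash
python3 - <<'E'
from h import *
m=manip.camera_model("wrist");im=manip.snapshot("wrist");cv2.imwrite("pics/w4.png",im[:,:,::-1])
print(px(m,[.436,.283,.035]));plan(np.array([.436,.283,.026]),RD,"down")
s=cv2.imread("pics/s4.png")
cv2.imwrite("pics/c4.png",np.hstack([cv2.resize(s[180:280,200:400],(500,250)),cv2.resize(im[80:330,170:470,::-1],(300,250))]))
E
```

```text
(np.float64(321.4381316958456), np.float64(208.61847594708183))
down 2 x offset [0.0, 0.0008, 0.0477] rot [-0.0, 0.0, 0.001]
```

View pics/c4.png

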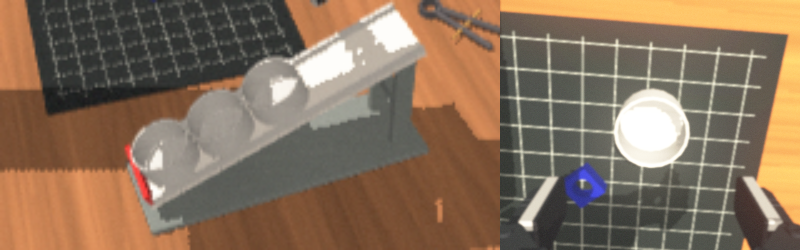

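Three tins are queued. The fourth is centred at about (322,205), as predicted.

>>> {"name": "servo_tool", "arguments": {"steps": [{"offset": [0,0.0008,0.0475],"delta_rot": [0,0,0]},{"offset": [0,0.0008,0.0475],"delta_rot": [0,0,0]},{"offset": [0,0,0],"delta_rot": [0,0,0]},{"offset": [0,0,0],"delta_rot": [0,0,0]}]}}

```text
time: 20.25
tcp_pos: [0.4365, 0.2838, 0.0276]
tcp_rot: [[-0.997, -0.076, 0.001], [-0.076, 0.997, 0.001], [-0.001, 0.0, -1.0]]
force: [-0.0, 0.2, -0.3]
grip_width: 0.997
grasp_force: 0.0
```

>>> {"name": "servo_tool", "arguments": {"grip": -1, "steps": [{"offset": [0,0,0],"delta_rot": [0,0,0]},{"offset": [0,0,0],"delta_rot": [0,0,0]},{"offset": [0,0,0],"delta_rot": [0,0,0]},{"offset": [0,0,0],"delta_rot": [0,0,0]}]}}

```text
time: 20.75
tcp_pos: [0.4368, 0.2844, 0.0285]
tcp_rot: [[-0.997, -0.077, 0.003], [-0.077, 0.997, 0.002], [-0.003, 0.001, -1.0]]
force: [-1.6, -1.2, 13.1]
grip_width: 0.681
grasp_force: 62.2
```

>>> {"name": "servo_tool", "arguments": {"steps": [{"offset": [0,0,-0.0466],"delta_rot": [0,0,0]},{"offset": [0,0,-0.0466],"delta_rot": [0,0,0]},{"offset": [0,0,-0.0466],"delta_rot": [0,0,0]},{"offset": [0,0,-0.0466],"delta_rot": [0,0,0]},{"offset": [0,0,-0.0466],"delta_rot": [0,0,0]},{"offset": [-0.0165,-0.0415,0.0098],"delta_rot": [0,-0.04,0]},{"offset": [-0.0165,-0.0415,0.0098],"delta_rot": [0,-0.04,0]},{"offset": [-0.0165,-0.0415,0.0098],"delta_rot": [0,-0.04,0]},{"offset": [-0.0165,-0.0415,0.0098],"delta_rot": [0,-0.04,0]},{"offset": [-0.0165,-0.0415,0.0098],"delta_rot": [0,-0.04,0]},{"offset": [-0.0165,-0.0415,0.0098],"delta_rot": [0,-0.04,0]}]}}

```text
time: 22.12
tcp_pos: [0.5593, 0.0422, 0.2119]
tcp_rot: [[-0.968, -0.077, 0.24], [-0.075, 0.997, 0.018], [-0.241, -0.0, -0.971]]
force: [0.9, 1.0, -0.7]
grip_width: 0.68
grasp_force: 66.0
```

>>> {"name": "servo_tool", "arguments": {"steps": [{"offset": [-0.0165,-0.0415,0.0098],"delta_rot": [0,-0.04,0]},{"offset": [-0.0165,-0.0415,0.0098],"delta_rot": [0,-0.04,0]},{"offset": [-0.0165,-0.0415,0.0098],"delta_rot": [0,-0.04,0]},{"offset": [0,0,0],"delta_rot": [0,0,0]},{"offset": [0,0,0],"delta_rot": [0,0,0]},{"offset": [0,0,0],"delta_rot": [0,0,0]}]}}

```text
time: 22.88
tcp_pos: [0.6236, -0.0753, 0.1968]
tcp_rot: [[-0.933, -0.078, 0.351], [-0.073, 0.997, 0.028], [-0.352, 0.0, -0.936]]
force: [-0.3, 0.2, -0.1]
grip_width: 0.68
grasp_force: 66.0
```

```bash
python3 - <<'E'
from h import *
o=manip.get_obs();print(o["tcp_pos"],LB.T@(o["tcp_pos"]-O),o["grip_width"],o["qvel"].round(2))
plan(lane(.242,.026),RL,"put")
E
```

```text
[ 0.62357949 -0.07527203  0.19680498] [0.23498167 0.00242623 0.08978232] 0.6800777467945798 [ 0.  0. -0.  0. -0. -0.]
put 2 x offset [-0.0035, -0.0012, 0.0319] rot [0.001, 0.0, 0.002]
```

>>> {"name": "servo_tool", "arguments": {"steps": [{"offset": [-0.0035,-0.0012,0.0315],"delta_rot": [0,0,0]},{"offset": [-0.0035,-0.0012,0.0315],"delta_rot": [0,0,0]},{"offset": [0,0,0],"delta_rot": [0,0,0]},{"offset": [0,0,0],"delta_rot": [0,0,0]}]}}

```text
time: 23.38
tcp_pos: [0.6525, -0.0756, 0.1401]
tcp_rot: [[-0.933, -0.078, 0.351], [-0.073, 0.997, 0.028], [-0.352, 0.0, -0.936]]
force: [-0.0, 0.0, 0.4]
grip_width: 0.679
grasp_force: 71.8
```

>>> {"name": "servo_tool", "arguments": {"grip": 1, "steps": [{"offset": [0,0,0],"delta_rot": [0,0,0]},{"offset": [0,0,0],"delta_rot": [0,0,0]},{"offset": [0,0,0],"delta_rot": [0,0,0]},{"offset": [0,0,0],"delta_rot": [0,0,0]},{"offset": [0,0,-0.03],"delta_rot": [0,0,0]},{"offset": [0,0,-0.04],"delta_rot": [0,0,0]},{"offset": [0,0,-0.04],"delta_rot": [0,0,0]},{"offset": [0,0,0],"delta_rot": [0,0,0]},{"offset": [0,0,0],"delta_rot": [0,0,0]},{"offset": [0,0,0],"delta_rot": [0,0,0]}]}}

```text
time: 24.62
tcp_pos: [0.6136, -0.0793, 0.2412]
tcp_rot: [[-0.934, -0.077, 0.349], [-0.072, 0.997, 0.028], [-0.35, 0.001, -0.937]]
force: [-0.7, 0.3, 1.0]
grip_width: 1.0
grasp_force: 0.0
```

```bash
python3 - <<'E'
from h import *
# view pose: above basket, down, tool y along basket x (yaw 1.31)
R=down(1.31)
P=plan(np.array([.47,-.33,.26]),R,"toBasket")
E
```

```text
toBasket 6 x offset [0.0202, -0.0434, -0.008] rot [0.01, 0.059, 0.056]
```

>>> {"name": "servo_tool", "arguments": {"steps": [{"offset": [0.0202,-0.0434,-0.008],"delta_rot": [0.01,0.059,0.056]},{"offset": [0.0202,-0.0434,-0.008],"delta_rot": [0.01,0.059,0.056]},{"offset": [0.0202,-0.0434,-0.008],"delta_rot": [0.01,0.059,0.056]},{"offset": [0.0202,-0.0434,-0.008],"delta_rot": [0.01,0.059,0.056]},{"offset": [0.0202,-0.0434,-0.008],"delta_rot": [0.01,0.059,0.056]},{"offset": [0.0202,-0.0434,-0.008],"delta_rot": [0.01,0.059,0.056]},{"offset": [0,0,0],"delta_rot": [0,0,0]},{"offset": [0,0,0],"delta_rot": [0,0,0]},{"offset": [0,0,0],"delta_rot": [0,0,0]}]}}

```text
time: 25.75
tcp_pos: [0.4706, -0.3293, 0.2607]
tcp_rot: [[-0.966, 0.258, 0.002], [0.258, 0.966, 0.002], [-0.002, 0.002, -1.0]]
force: [-0.2, 0.4, -1.0]
grip_width: 0.999
grasp_force: 0.0
```

```bash
python3 - <<'E'
from h import *
m=manip.camera_model("wrist");im=manip.snapshot("wrist");s=manip.snapshot("side");t=manip.snapshot("top");cv2.imwrite("pics/t5.png",t[:,:,::-1])
cv2.imwrite("pics/w5.png",im[:,:,::-1]);np.save("w5.npy",m["world_to_cam"])
cv2.imwrite("pics/c5.png",np.hstack([im[:,100:540],cv2.resize(s[160:280,230:380],(360,288))[:288] if 0 else np.vstack([cv2.resize(s[160:280,230:380],(360,288)),np.zeros((112,360,3),np.uint8)])])[:,:,::-1])
print(manip.get_obs()["tcp_pos"],px(m,[.465,-.332,.117]))
E
```

```text
[ 0.47065645 -0.32952575  0.26123384] (np.float64(314.8208581453226), np.float64(184.08869972462102))
```

View pics/c5.png

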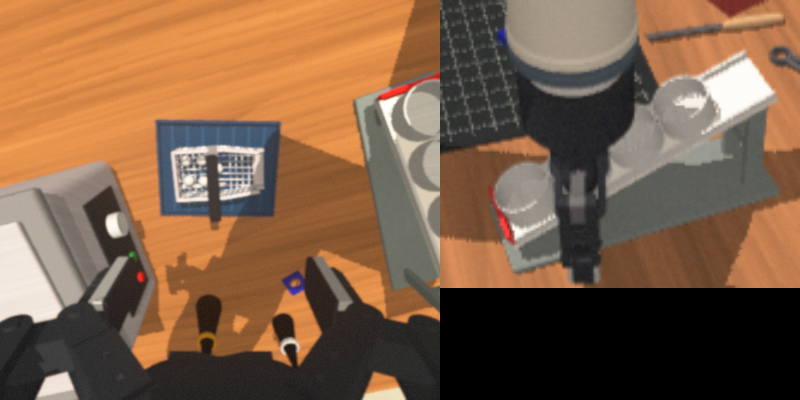

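The wrist view shows the basket upright in the tray with its spout to the right (+y). The bar runs from about (312,147) to (316,225), and the furnace is to the left. Both cones, at (307,320) and (387,330), are clear. I'll measure the bar and the furnace clearance.

```bash
python3 - <<'E'
from h import *
m=manip.camera_model("wrist");im=cv2.imread("pics/w5.png")
hsv=cv2.cvtColor(im,cv2.COLOR_BGR2HSV)
d=(hsv[...,2]<55).astype(np.uint8);d[:140]=0;d[232:]=0;d[:,:295]=0;d[:,335:]=0
d=cv2.morphologyEx(d,cv2.MORPH_OPEN,np.ones((3,3),np.uint8))
c=max(cv2.findContours(d,0,2)[0],key=cv2.contourArea);print(cv2.minAreaRect(c),cv2.boundingRect(c))
for v in range(148,228,8):
    x=np.where(d[v])[0]
    if len(x):print(v,x.min(),x.max(),onz(m,(x.min()+x.max())/2,v,.117).round(4))
mt=manip.camera_model("top")
for z in(0,.1,.15,.2):print("furn",z,onz(mt,466,190,z).round(3),onz(mt,470,250,z).round(3), onz(mt,487,250,z).round(3))
for p in([256,120],[381,124],[374,216],[259,215]):print("tray",onz(m,*p,.011).round(4))
# beads
k=cv2.resize(im[135:235,250:380],None,fx=5,fy=5,interpolation=3);cv2.imwrite("pics/c6.png",k)
E
```

```text
Traceback (most recent call last):
ValueError: max() iterable argument is empty
```

```bash
python3 - <<'E'
from h import *
m=manip.camera_model("wrist");im=cv2.imread("pics/w5.png")
hsv=cv2.cvtColor(im,cv2.COLOR_BGR2HSV)
print(hsv[190,306:322].tolist())
d=((hsv[...,2]<90)&(hsv[...,1]<110)).astype(np.uint8);d[:140]=0;d[232:]=0;d[:,:295]=0;d[:,335:]=0
for v in range(148,228,8):
    x=np.where(d[v])[0]
    if len(x):print(v,x.min(),x.max(),len(x),onz(m,np.median(x),v,.117).round(4))
mt=manip.camera_model("top")
for z in(0,.15,.2):print("furn",z,onz(mt,466,190,z).round(3),onz(mt,470,250,z).round(3), onz(mt,487,250,z).round(3))
for p in([256,120],[381,124],[374,216],[259,215]):print("tray",onz(m,*p,.011).round(4))
k=cv2.resize(im[135:235,250:380],None,fx=5,fy=5,interpolation=3);cv2.imwrite("pics/c6.png",k)
E
```

```text
[[105, 14, 141], [110, 13, 121], [165, 12, 84], [9, 35, 73], [8, 46, 66], [8, 62, 66], [5, 47, 70], [9, 49, 68], [5, 40, 71], [9, 36, 70], [177, 42, 67], [10, 47, 65], [8, 28, 73], [130, 8, 92], [115, 13, 116], [120, 2, 130]]
156 308 315 8 [ 0.4376 -0.3281  0.117 ]
164 306 326 12 [ 0.4451 -0.3302  0.117 ]
172 307 316 10 [ 0.4527 -0.3323  0.117 ]
180 309 317 9 [ 0.4608 -0.333   0.117 ]
188 307 319 13 [ 0.4686 -0.3352  0.117 ]
196 309 318 10 [ 0.4768 -0.3369  0.117 ]
204 296 328 33 [ 0.4845 -0.3406  0.117 ]
212 308 321 14 [ 0.4935 -0.3405  0.117 ]
220 311 318 8 [ 0.5019 -0.3428  0.117 ]
furn 0 [ 0.62  -0.479  0.   ] [ 0.441 -0.477  0.   ] [ 0.44  -0.526  0.   ]
furn 0.15 [ 0.59 -0.43  0.15] [ 0.431 -0.428  0.15 ] [ 0.43  -0.472  0.15 ]
furn 0.2 [ 0.58  -0.413  0.2  ] [ 0.427 -0.412  0.2  ] [ 0.427 -0.454  0.2  ]
tray [ 0.3926 -0.3911  0.011 ]
tray [ 0.4385 -0.2391  0.011 ]
tray [ 0.5597 -0.2732  0.011 ]
tray [ 0.516  -0.4292  0.011 ]
```

View pics/c6.png

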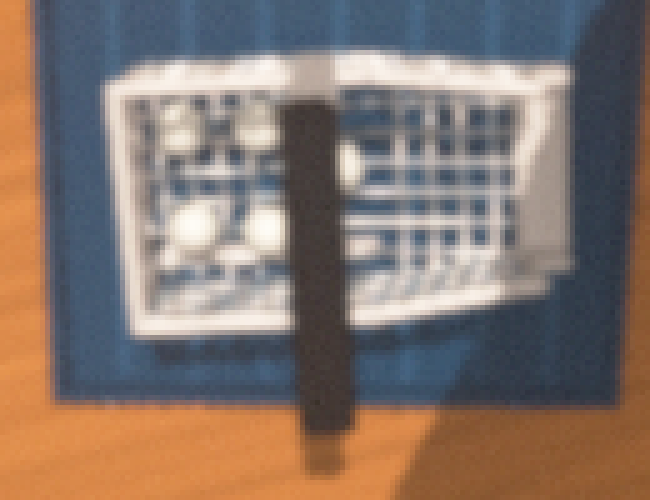

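Five beads are in the basket. In the crop they are at (180,130), (262,130), (345,165), (193,225) and (268,230). The bar's middle is about (0.4695,-0.3355), its length checks at 68 mm, and its yaw is about 1.34.

```bash
python3 - <<'E'
from h import *
plan(np.array([.4695,-.3355,.099]),down(1.34),"grasp")
E
```

```text
grasp 4 x offset [-0.0, -0.0016, 0.0406] rot [0.0, 0.001, -0.008]
```

>>> {"name": "servo_tool", "arguments": {"steps": [{"offset": [0,-0.0032,0.02],"delta_rot": [0,0,-0.016]},{"offset": [0,-0.0032,0.03],"delta_rot": [0,0,-0.016]},{"offset": [0,0,0.04],"delta_rot": [0,0,0]},{"offset": [0,0,0.04],"delta_rot": [0,0,0]},{"offset": [0,0,0.032],"delta_rot": [0,0,0]},{"offset": [0,0,0],"delta_rot": [0,0,0]},{"offset": [0,0,0],"delta_rot": [0,0,0]},{"offset": [0,0,0],"delta_rot": [0,0,0]}]}}

```text
time: 26.9
tcp_pos: [0.4701, -0.337, 0.1011]
tcp_rot: [[-0.974, 0.228, 0.005], [0.228, 0.974, -0.001], [-0.005, 0.0, -1.0]]
force: [-0.7, 0.6, -0.2]
grip_width: 1.002
grasp_force: 0.0
```

```bash
python3 - <<'E'
from h import *
o=manip.get_obs();print(o["tcp_pos"])
plan(np.array([.4695,-.3355,.099]),down(1.34),"fix")
im=manip.snapshot("wrist");m=manip.camera_model("wrist");cv2.imwrite("pics/w6.png",im[100:400,120:520,::-1]);print(px(m,[.4695,-.3355,.117]))
E
```

```text
[ 0.47012089 -0.33696051  0.10107115]
fix 1 x offset [0.0009, 0.0013, 0.0021] rot [0.0, 0.005, 0.001]
(np.float64(321.9064799303192), np.float64(282.4333292725237))
```

View pics/w6.png

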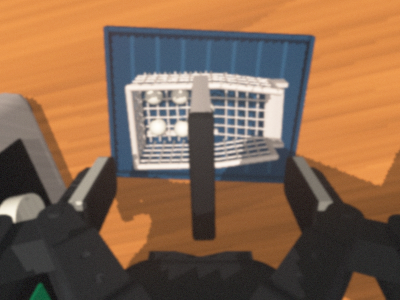

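The bar at crop x 203 is centred between the pads at about 95 and 310, so I'll close the gripper.

>>> {"name": "servo_tool", "arguments": {"grip": -1, "steps": [{"offset": [0,0.001,0.002],"delta_rot": [0,0,0]},{"offset": [0,0,0],"delta_rot": [0,0,0]},{"offset": [0,0,0],"delta_rot": [0,0,0]},{"offset": [0,0,0],"delta_rot": [0,0,0]},{"offset": [0,0,0],"delta_rot": [0,0,0]},{"offset": [0,0,0],"delta_rot": [0,0,0]},{"offset": [0,0,0],"delta_rot": [0,0,0]},{"offset": [0,0,0],"delta_rot": [0,0,0]}]}}

```text
time: 27.95
tcp_pos: [0.4694, -0.3356, 0.0975]
tcp_rot: [[-0.974, 0.228, 0.003], [0.228, 0.974, 0.001], [-0.003, 0.001, -1.0]]
force: [-0.3, -0.6, 3.9]
grip_width: 0.132
grasp_force: 58.8
```

```bash
cat >> h.py <<'E'
# pour: bar middle = TCP - 11mm along tool z (plus seat d); theta tip
F=lane(.03,.016)
def pour(th,short,lipz,psi=1.36,d=.011):
    s=np.array([np.cos(psi),np.sin(psi),0]);up=np.array([0,0,1.])
    bx=s*np.cos(th)-up*np.sin(th);bz=s*np.sin(th)+up*np.cos(th)
    lip=np.array([F[0],F[1],lipz])-s*short
    bar=lip-.062*bx+.0846*bz
    R=np.c_[np.cross(bx,-bz),bx,-bz]
    return bar-d*bz,R
E
python3 - <<'E'
from h import *
o=manip.get_obs();p,R=o["tcp_pos"],o["tcp_rot"];print(p,R.round(3).tolist(),o["grip_width"],np.arctan2(R[1,1],R[0,1]))
y=np.arctan2(R[1,1],R[0,1])
P=plan(np.r_[p[:2],.24],down(y),"up",step=.03)
P=plan(*pour(.0,.03,.15,y),"over",P,step=.03)
P=plan(*pour(.2,.012,.105,y),"tip.2",P,step=.02,rstep=.03)
P=plan(*pour(.75,.012,.105,y),"tip.75",P,step=.02,rstep=.025)
E
```

```text
[ 0.46940169 -0.33556209  0.09752437] [[-0.974, 0.228, 0.003], [0.228, 0.974, 0.001], [-0.003, 0.001, -1.0]] 0.13184036677366395 1.3404837749674734
up 5 x offset [-0.0, 0.0, -0.0285] rot [0.0, 0.001, -0.0]
over 6 x offset [0.0111, 0.0241, 0.0027] rot [0.0, 0.0, 0.0]
tip.2 7 x offset [-0.0, 0.0052, 0.0045] rot [0.029, -0.0, 0.0]
tip.75 22 x offset [-0.0, 0.0019, -0.0015] rot [0.025, -0.0, -0.0]
```

>>> {"name": "servo_tool", "arguments": {"steps": [{"offset": [0,0,-0.012],"delta_rot": [0,0,0]},{"offset": [0,0,-0.02],"delta_rot": [0,0,0]},{"offset": [0,0,-0.025],"delta_rot": [0,0,0]},{"offset": [0,0,-0.025],"delta_rot": [0,0,0]},{"offset": [0,0,-0.025],"delta_rot": [0,0,0]},{"offset": [0,0,-0.02],"delta_rot": [0,0,0]},{"offset": [0,0,-0.015],"delta_rot": [0,0,0]},{"offset": [0,0,0],"delta_rot": [0,0,0]},{"offset": [0,0,0],"delta_rot": [0,0,0]}]}}

```text
time: 29.08
tcp_pos: [0.4686, -0.3352, 0.2386]
tcp_rot: [[-0.974, 0.228, 0.002], [0.228, 0.974, 0.002], [-0.001, 0.002, -1.0]]
force: [-0.7, 0.2, -4.4]
grip_width: 0.125
grasp_force: 58.5
```

>>> {"name": "servo_tool", "arguments": {"steps": [{"offset": [0.0055,0.012,0.0013],"delta_rot": [0,0,0]},{"offset": [0.0074,0.0161,0.0018],"delta_rot": [0,0,0]},{"offset": [0.0074,0.0161,0.0018],"delta_rot": [0,0,0]},{"offset": [0.0074,0.0161,0.0018],"delta_rot": [0,0,0]},{"offset": [0.0074,0.0161,0.0018],"delta_rot": [0,0,0]},{"offset": [0.0074,0.0161,0.0018],"delta_rot": [0,0,0]},{"offset": [0.0074,0.0161,0.0018],"delta_rot": [0,0,0]},{"offset": [0.0074,0.0161,0.0018],"delta_rot": [0,0,0]},{"offset": [0.0055,0.012,0.0013],"delta_rot": [0,0,0]},{"offset": [0,0,0],"delta_rot": [0,0,0]},{"offset": [0,0,0],"delta_rot": [0,0,0]}]}}

```text
time: 30.45
tcp_pos: [0.4394, -0.1884, 0.2244]
tcp_rot: [[-0.974, 0.228, 0.003], [0.228, 0.974, 0.0], [-0.003, 0.001, -1.0]]
force: [-0.1, -0.6, -2.7]
grip_width: 0.129
grasp_force: 58.5
```

```bash
python3 - <<'E'
from h import *
o=manip.get_obs();p,R=o["tcp_pos"],o["tcp_rot"];y=np.arctan2(R[1,1],R[0,1]);print(p,o["grip_width"],o["force"],y)
P=plan(*pour(.2,.012,.105,y,.0115),"tip.2",step=.02,rstep=.03)
P=plan(*pour(.75,.012,.105,y,.0115),"tip.75",P,rstep=.025)
P=plan(*pour(.4,.012,.105,y,.0115),"back",P,N=1);
m=manip.camera_model("wrist");im=manip.snapshot("wrist");s=manip.snapshot("side")
print(px(m,F+[0,0,.015]),px(m,p+R@np.array([0,.062,.0846-.0115])))
cv2.imwrite("pics/c7.png",np.hstack([im[50:350,120:520],cv2.resize(s[160:310,210:410],(400,300))])[:,:,::-1])
E
```

```text
[ 0.43944843 -0.1884323   0.22442759] 0.12905952292390835 [-0.0832835  -0.55602984 -2.676663  ] 1.340726316362855
tip.2 7 x offset [0.0006, 0.0064, 0.0045] rot [0.029, 0.0, -0.0]
tip.75 22 x offset [-0.0, 0.0018, -0.0015] rot [0.025, -0.0, -0.0]
back 1 x offset [-0.0, -0.0213, 0.0257] rot [-0.35, 0.0, 0.0]
(np.float64(417.52569612177496), np.float64(181.7464313204899)) (np.float64(400.85921041466804), np.float64(214.78785609333977))
```

View pics/c7.png

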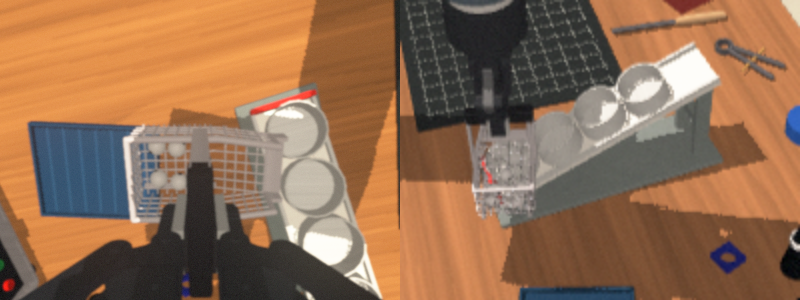

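The spout lip is at crop (280,162) and the front tin at (297,130), both as predicted. The beads are still at the back of the basket.

```bash
python3 - <<'E'
from h import *
y=1.3407
P=plan(*pour(.2,.012,.096,y,.0115),"tip.2",N=8)
P=plan(*pour(.44,.012,.096,y,.0115),"tip.44",P,N=12)
P=plan(*pour(.8,.012,.096,y,.0115),"tip.8",P,N=8)
E
```

```text
tip.2 8 x offset [0.0005, 0.0057, 0.0051] rot [0.025, 0.0, -0.0]
tip.44 12 x offset [-0.0, 0.0015, -0.0012] rot [0.02, -0.0, -0.0]
tip.8 8 x offset [-0.0, 0.0034, -0.0027] rot [0.045, -0.0, -0.0]
```

>>> {"name": "servo_tool", "arguments": {"steps": [{"offset": [0.0005,0.0057,0.0051],"delta_rot": [0.025,0,0]},{"offset": [0.0005,0.0057,0.0051],"delta_rot": [0.025,0,0]},{"offset": [0.0005,0.0057,0.0051],"delta_rot": [0.025,0,0]},{"offset": [0.0005,0.0057,0.0051],"delta_rot": [0.025,0,0]},{"offset": [0.0005,0.0057,0.0051],"delta_rot": [0.025,0,0]},{"offset": [0.0005,0.0057,0.0051],"delta_rot": [0.025,0,0]},{"offset": [0.0005,0.0057,0.0051],"delta_rot": [0.025,0,0]},{"offset": [0.0005,0.0057,0.0051],"delta_rot": [0.025,0,0]},{"offset": [0,0,0],"delta_rot": [0,0,0]},{"offset": [0,0,0],"delta_rot": [0,0,0]},{"offset": [0,0,0],"delta_rot": [0,0,0]},{"offset": [0,0,0],"delta_rot": [0,0,0]}]}}

```text
time: 32.05
tcp_pos: [0.4449, -0.1468, 0.18]
tcp_rot: [[-0.973, 0.225, -0.042], [0.229, 0.954, -0.192], [-0.003, -0.197, -0.98]]
force: [-0.2, -0.2, -3.4]
grip_width: 0.128
grasp_force: 58.6
```

```bash
python3 - <<'E'
from h import *
o=manip.get_obs();p,R=o["tcp_pos"],o["tcp_rot"]
lip=p+R@np.array([0,.062,.0846-.0115]);print(p,"lip",lip,"F",F,"tip",np.arcsin(-R[2,1]),o["force"])
y=1.3407
P=plan(*pour(.44,.012,.096,y,.0115),"tip.44",N=12)
P=plan(*pour(.8,.012,.096,y,.0115),"tip.8",P,N=8)
E
```

```text
[ 0.44491641 -0.14677736  0.17995908] lip [ 0.4557521  -0.10168454  0.09607323] F [ 0.45837743 -0.09011854  0.05554258] tip 0.198396982127812 [-0.22111658 -0.21407987 -3.43788915]
tip.44 12 x offset [-0.0, 0.0015, -0.0012] rot [0.02, 0.0, -0.0]
tip.8 8 x offset [-0.0, 0.0034, -0.0027] rot [0.045, -0.0, -0.0]
```

The lip is where I want it. Now I'll tip slowly.

>>> {"name": "servo_tool", "arguments": {"steps": [{"offset": [0,0.0015,-0.0012],"delta_rot": [0.02,0,0]},{"offset": [0,0.0015,-0.0012],"delta_rot": [0.02,0,0]},{"offset": [0,0.0015,-0.0012],"delta_rot": [0.02,0,0]},{"offset": [0,0.0015,-0.0012],"delta_rot": [0.02,0,0]},{"offset": [0,0.0015,-0.0012],"delta_rot": [0.02,0,0]},{"offset": [0,0.0015,-0.0012],"delta_rot": [0.02,0,0]},{"offset": [0,0.0015,-0.0012],"delta_rot": [0.02,0,0]},{"offset": [0,0.0015,-0.0012],"delta_rot": [0.02,0,0]},{"offset": [0,0.0015,-0.0012],"delta_rot": [0.02,0,0]},{"offset": [0,0.0015,-0.0012],"delta_rot": [0.02,0,0]},{"offset": [0,0.0015,-0.0012],"delta_rot": [0.02,0,0]},{"offset": [0,0.0015,-0.0012],"delta_rot": [0.02,0,0]}]}}

```text
time: 33.55
tcp_pos: [0.4498, -0.1254, 0.188]
tcp_rot: [[-0.974, 0.208, -0.095], [0.228, 0.881, -0.415], [-0.002, -0.426, -0.905]]
force: [-0.1, 0.1, -3.0]
grip_width: 0.125
grasp_force: 58.6
```

>>> {"name": "servo_tool", "arguments": {"steps": [{"offset": [0,0,0],"delta_rot": [0,0,0]},{"offset": [0,0,0],"delta_rot": [0,0,0]},{"offset": [0,0.0034,-0.0027],"delta_rot": [0.045,0,0]},{"offset": [0,0.0034,-0.0027],"delta_rot": [0.045,0,0]},{"offset": [0,0.0034,-0.0027],"delta_rot": [0.045,0,0]},{"offset": [0,0.0034,-0.0027],"delta_rot": [0.045,0,0]},{"offset": [0,0.0034,-0.0027],"delta_rot": [0.045,0,0]},{"offset": [0,0.0034,-0.0027],"delta_rot": [0.045,0,0]},{"offset": [0,0.0034,-0.0027],"delta_rot": [0.045,0,0]},{"offset": [0,0.0034,-0.0027],"delta_rot": [0.045,0,0]}]}}

```text
time: 34.8
tcp_pos: [0.4578, -0.0919, 0.1906]
tcp_rot: [[-0.974, 0.161, -0.162], [0.228, 0.677, -0.699], [-0.003, -0.718, -0.696]]
force: [-0.1, 0.9, -2.4]
grip_width: 0.127
grasp_force: 58.8
```

>>> {"name": "servo_tool", "arguments": {"steps": [{"offset": [0,0,0],"delta_rot": [0,0,0]},{"offset": [0,0,0],"delta_rot": [0,0,0]},{"offset": [0,0,0],"delta_rot": [0,0,0]},{"offset": [0,0,0],"delta_rot": [0,0,0]},{"offset": [0,0,0],"delta_rot": [0,0,0]},{"offset": [0,0,0],"delta_rot": [0,0,0]},{"offset": [0,0,0],"delta_rot": [0,0,0]},{"offset": [0,0,0],"delta_rot": [0,0,0]}]}}

```text
time: 35.8
tcp_pos: [0.4576, -0.092, 0.1905]
tcp_rot: [[-0.974, 0.161, -0.162], [0.228, 0.679, -0.698], [-0.002, -0.716, -0.698]]
force: [0.4, 0.2, -2.3]
grip_width: 0.126
grasp_force: 58.8
```

```bash
python3 - <<'E'
from h import *
o=manip.get_obs();p,R=o["tcp_pos"],o["tcp_rot"]
lip=p+R@np.array([0,.062,.0846-.0115]);print(p,"lip",lip,"tip",np.arcsin(-R[2,1]),o["force"],o["time"],o["joints"].round(2))
im=manip.snapshot("wrist");s=manip.snapshot("side")
cv2.imwrite("pics/c8.png",np.hstack([im[50:350,120:520],cv2.resize(s[160:310,210:410],(400,300))])[:,:,::-1])
y=1.3407
P=plan(*pour(0,.06,.17,y,.0115),"level",rstep=.1)
P=plan(np.array([.473,-.335,.24]),down(y),"overtray",P,step=.045)
P=plan(np.array([.473,-.335,.110]),down(y),"down",P,step=.045)
E
```

```text
[ 0.45759618 -0.09201562  0.1905494 ] lip [ 0.45573324 -0.10092822  0.09513083] tip 0.7985259897226408 [ 0.41020917  0.22469902 -2.33609899] 35.8 [ 0.27  0.41  1.95 -0.71  1.31 -0.69]
level 8 x offset [-0.0001, -0.0168, 0.0006] rot [-0.1, 0.0, -0.0]
overtray 3 x offset [-0.0234, -0.0377, 0.001] rot [0.0, 0.0, 0.0]
down 3 x offset [0.0, 0.0, 0.0433] rot [0.0, 0.0, 0.0]
```

View pics/c8.png

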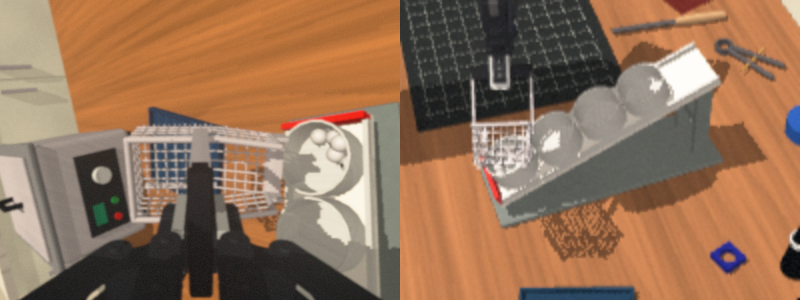

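The front tin holds beads at around (325,140) and none are visible left in the basket. I'll level it, move back and set it down in the tray.

>>> {"name": "servo_tool", "arguments": {"steps": [{"offset": [0,-0.0168,0.0006],"delta_rot": [-0.1,0,0]},{"offset": [0,-0.0168,0.0006],"delta_rot": [-0.1,0,0]},{"offset": [0,-0.0168,0.0006],"delta_rot": [-0.1,0,0]},{"offset": [0,-0.0168,0.0006],"delta_rot": [-0.1,0,0]},{"offset": [0,-0.0168,0.0006],"delta_rot": [-0.1,0,0]},{"offset": [0,-0.0168,0.0006],"delta_rot": [-0.1,0,0]},{"offset": [0,-0.0168,0.0006],"delta_rot": [-0.1,0,0]},{"offset": [0,-0.0168,0.0006],"delta_rot": [-0.1,0,0]},{"offset": [0,0,0],"delta_rot": [0,0,0]},{"offset": [0,0,0],"delta_rot": [0,0,0]},{"offset": [0,0,0],"delta_rot": [0,0,0]}]}}

```text
time: 37.28
tcp_pos: [0.43, -0.2078, 0.2429]
tcp_rot: [[-0.974, 0.227, 0.002], [0.227, 0.974, 0.0], [-0.001, 0.001, -1.0]]
force: [0.7, -0.1, -1.7]
grip_width: 0.131
grasp_force: 58.8
```

```bash
python3 - <<'E'
from h import *
im=manip.snapshot("wrist");cv2.imwrite("pics/w9.png",im[:,:,::-1])
t=manip.snapshot("top")
cv2.imwrite("pics/c9.png",np.hstack([im[50:350,180:580],cv2.resize(t[220:280,300:380],(400,300),interpolation=2)])[:,:,::-1])
P=plan(np.array([.4694,-.3356,.23]),down(1.3407),"overtray",step=.045)
P=plan(np.array([.4694,-.3356,.110]),down(1.3407),"down",P,step=.03)
E
```

```text
overtray 3 x offset [-0.0224, -0.0385, 0.0043] rot [0.0, 0.001, 0.001]
down 5 x offset [0.0, 0.0, 0.024] rot [0.0, 0.0, 0.0]
```

View pics/c9.png

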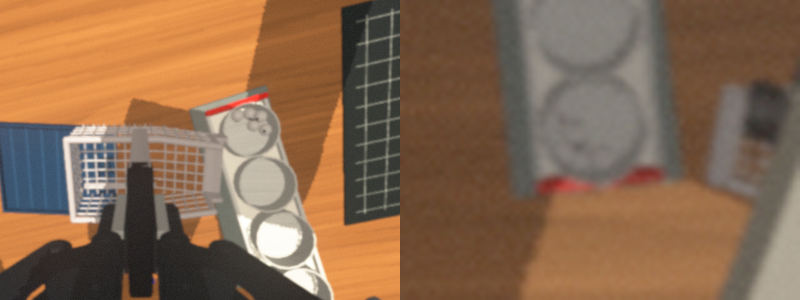

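The basket is empty, the beads sit together in the front tin at (255,120), and all four tins are queued. Now back over the tray.

>>> {"name": "servo_tool", "arguments": {"steps": [{"offset": [-0.0224,-0.0385,0.0043],"delta_rot": [0,0,0]},{"offset": [-0.0224,-0.0385,0.0043],"delta_rot": [0,0,0]},{"offset": [-0.0224,-0.0385,0.0043],"delta_rot": [0,0,0]},{"offset": [0,0,0],"delta_rot": [0,0,0]},{"offset": [0,0,0.03],"delta_rot": [0,0,0]},{"offset": [0,0,0.03],"delta_rot": [0,0,0]},{"offset": [0,0,0.03],"delta_rot": [0,0,0]},{"offset": [0,0,0.02],"delta_rot": [0,0,0]},{"offset": [0,0,0.008],"delta_rot": [0,0,0]},{"offset": [0,0,0],"delta_rot": [0,0,0]},{"offset": [0,0,0],"delta_rot": [0,0,0]}]}}

```text
time: 38.75
tcp_pos: [0.4701, -0.3366, 0.1132]
tcp_rot: [[-0.974, 0.228, 0.004], [0.228, 0.974, 0.0], [-0.004, 0.001, -1.0]]
force: [-0.4, -0.7, -2.9]
grip_width: 0.126
grasp_force: 58.9
```

```bash
python3 - <<'E'
from h import *
print(manip.get_obs()["force"]);P=plan(np.array([.4694,-.3356,.098]),down(1.3407),"down")
E
```

```text
[-0.43773331 -0.73123712 -2.8620091 ]
down 1 x offset [0.0009, 0.0008, 0.0152] rot [0.001, 0.004, 0.0]
```

>>> {"name": "servo_tool", "arguments": {"steps": [{"offset": [0.0005,0.0008,0.005],"delta_rot": [0,0.002,0]},{"offset": [0,0,0.005],"delta_rot": [0,0.002,0]},{"offset": [0,0,0.0045],"delta_rot": [0,0,0]},{"offset": [0,0,0],"delta_rot": [0,0,0]},{"offset": [0,0,0],"delta_rot": [0,0,0]},{"offset": [0,0,0],"delta_rot": [0,0,0]}]}}

```text
time: 39.5
tcp_pos: [0.4692, -0.3356, 0.0977]
tcp_rot: [[-0.974, 0.228, -0.001], [0.228, 0.974, 0.002], [0.002, 0.001, -1.0]]
force: [-0.4, 0.3, -1.0]
grip_width: 0.129
grasp_force: 59.3
```

>>> {"name": "servo_tool", "arguments": {"grip": 1, "steps": [{"offset": [0,0,0],"delta_rot": [0,0,0]},{"offset": [0,0,0],"delta_rot": [0,0,0]},{"offset": [0,0,0],"delta_rot": [0,0,0]},{"offset": [0,0,0],"delta_rot": [0,0,0]},{"offset": [0,0,0],"delta_rot": [0,0,0]},{"offset": [0,0,0],"delta_rot": [0,0,0]},{"offset": [0,0,-0.02],"delta_rot": [0,0,0]},{"offset": [0,0,-0.04],"delta_rot": [0,0,0]},{"offset": [0,0,-0.05],"delta_rot": [0,0,0]},{"offset": [0,0,-0.05],"delta_rot": [0,0,0]},{"offset": [0,0,0],"delta_rot": [0,0,0]},{"offset": [0,0,0],"delta_rot": [0,0,0]}]}}

```text
time: 41.0
tcp_pos: [0.4691, -0.3356, 0.2573]
tcp_rot: [[-0.974, 0.228, -0.002], [0.228, 0.974, 0.002], [0.002, 0.002, -1.0]]
force: [-0.9, 0.8, -0.2]
grip_width: 0.998
grasp_force: 0.0
```

```bash
python3 - <<'E'
from h import *
m=manip.camera_model("wrist");im=manip.snapshot("wrist")[:,:,::-1];cv2.imwrite("pics/w10.png",im);t=manip.snapshot("top")
hsv=cv2.cvtColor(np.ascontiguousarray(im),cv2.COLOR_BGR2HSV)
print(manip.get_obs()["tcp_pos"])
d=((hsv[...,2]<90)&(hsv[...,1]<110)).astype(np.uint8)
u0,v0=map(int,px(m,[.4695,-.3355,.117]));print(u0,v0)
for v in range(v0-40,v0+40,8):
    x=u0-20+np.where(d[v,u0-20:u0+20])[0]
    if len(x):print(v,len(x),onz(m,np.median(x),v,.117).round(4))
E
```

```text
[ 0.46870918 -0.33533856  0.25622503]
319 190
158 13 [ 0.4385 -0.3275  0.117 ]
166 14 [ 0.4459 -0.3297  0.117 ]
174 11 [ 0.4536 -0.331   0.117 ]
182 12 [ 0.4612 -0.3333  0.117 ]
190 12 [ 0.469  -0.3352  0.117 ]
198 10 [ 0.477  -0.3371  0.117 ]
206 29 [ 0.4848 -0.3405  0.117 ]
214 16 [ 0.4934 -0.341   0.117 ]
222 4 [ 0.5016 -0.3439  0.117 ]
```

The bar is back at its original place and height.

```bash
python3 -c "
from rig import manip
print(manip.close_job())"
```

```text
the job is handed in; nothing more can be done
None
```

I handed the job in at about 41 s: four tins are queued against the stop, the beads are poured into the front tin and the empty basket is back upright in the drip tray; no verdict came back, and I judged the bead count (five) and the bystanders only from camera pictures.

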